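# Close up the parts-bin row and confirm it

### The job

Set the yellow bin and then the blue bin in the bin rack beside the black one, fronts towards the button rail and backs flush against the back fence, so that from the orange end stop on the left the order is black, yellow, blue. Then push the row sideways up against the end stop so that no gaps are left, finishing with a short firm but gentle squeeze of about 15 newtons (never more than 30). Last, with the row closed, press the three confirm buttons on the rail fully down and let each come up again, one at a time from left to right: white, yellow, blue; leave the row closed and the other things on the bench where they are.

Things in the scene. Friction and masses are not known exactly. Their poses are not given: they have to be found in the camera images.
- black_bin: black open-front parts bin, 101 deep (x) x 68 wide (y) x 50 mm tall, walls 2.5 mm, 0.15 kg; origin: centre of its underside; back wall at x = +50 mm, low open front (18 mm tall) towards -x; side walls slope down towards the front; pinch from above across the side walls, 0 to 20 mm behind the middle; it already stands in the rack with its back by the fence, some way short of the end stop
- yellow_bin: yellow open-front parts bin, 101 deep (x) x 68 wide (y) x 50 mm tall, walls 2.5 mm, 0.15 kg; origin: centre of its underside; back wall at x = +50 mm, low open front (18 mm tall) towards -x; side walls slope down towards the front; pinch from above across the side walls, 0 to 20 mm behind the middle; starts on the bench to the right of the rack
- blue_bin: blue open-front parts bin, 101 deep (x) x 68 wide (y) x 50 mm tall, walls 2.5 mm, 0.15 kg; origin: centre of its underside; back wall at x = +50 mm, low open front (18 mm tall) towards -x; side walls slope down towards the front; pinch from above across the side walls, 0 to 20 mm behind the middle; starts on the bench to the right of the rack
- rack: fixed bin rack, 177 (x) x 315 mm (y); origin: on its underside, x towards its far side; plate top, where bins stand, at 10 mm. Grey fence: face x = +70, top at 44 mm; orange end stop at the left, top at 56 mm, clamped with its face anywhere at y = 122 to 142 mm, to be felt for; right end open, plate y = -165 to +150 mm; button rail in front, buttons at x = -76 mm; bin room x = -53 to +70
- rack_corner (a point): on the plate's top at the fence's face, where the end stop's face would be if set fully to the left (it may stand up to 20 mm to the right of here); axes: x towards the fence, y towards the end stop, z up. Bins in a closed row have their origins at x = -50 mm, z = 0 and 68 mm apart along y; the black one's y is -34 to -54 mm, as the stop is set
- btn_left (a joint): white spring button: 0 up, 0.006 m fully down; about 5 N presses it fully
- btn_middle (a joint): yellow spring button: 0 up, 0.006 m fully down; about 5 N presses it fully
- btn_right (a joint): blue spring button: 0 up, 0.006 m fully down; about 5 N presses it fully
- btn_left_top (a point): centre of the white (left) button's top, 26 mm across, 37 mm above the bench; it is pressed straight down
- btn_middle_top (a point): centre of the yellow (middle) button's top, same size
- btn_right_top (a point): centre of the blue (right) button's top, same size
- blue_tape: roll of blue tape lying flat, 60 mm across, 19 mm tall, a bystander; origin at the centre of its underside
- brown_bottle: brown dropper bottle with a red cap, 31 mm across, 90 mm tall, a bystander; origin at the centre of its underside
- paper_labels: roll of white labels, 66x78x33 mm, a bystander; origin at the centre of its underside
- tub: white round tub with a blue lid, 69 mm across, 50 mm tall, a bystander; origin at the centre of its underside

How it is judged:
By the outcome, as a careful person would: the job done as asked, in the order asked, and still so for the second after the job is handed in, with the robot touching nothing.
It also fails if it takes over 67 s, if anything falls off the work surface, if the arm or the gripper's body presses on something with over 40 N, if the wrist force passes 120 N, or if a joint passes its speed limit or range.

### The arm

A 6-joint arm with a two-finger parallel gripper is mounted at the origin on a cart in front of the work surface, level with it; the furniture and walls round the work are solid. World frame = base frame: x ahead of the robot, y to its left, z up, the work surface at z = 0. Lengths are in m, angles in rad, forces in N, time in s.
With the tool pointing down it reaches from about 0.35 to 0.8 m from the base axis. Payload 7.3 kg.
Tool frame: the origin (TCP) lies between the finger pads; the fingertips stand 14 mm ahead of it and the grasp point (between the pads) lies 5 mm behind it; z points along the fingers, x is the direction in which the jaws open and shut, and the axes are right-handed (so a half turn about z gives the same grasp; the last joint's range is limited). The gripper opens to 85 mm and grips with 20 to 120 N. Pads are 22 mm wide; open, the fingers measure 114 mm over their backs; the gripper's body (76 mm by 85 mm) begins 54 mm behind the grasp point. The pads swing forward as they close: fully open they stand 13 mm farther back than shut.
Start: joints at [-1.375, 0.342, 1.524, -0, 1.275, -0.146], TCP at [0.176, -0.495, 0.245] pointing down, gripper open.
Joint ranges: [-2.53, 2.53], [-0.77, 2.02], [0.04, 2.7], [-1, 4.14], [0.28, 2.66], [-3.11, 3.11]. Speed limits (rad/s): [2.57, 2.57, 3.14, 3.14, 3.14, 3.14].

### API

Orientations are given as a 3x3 rotation matrix whose columns are the frame's x, y, z axes.
In Python, from bench import arm, get_image, finder gives the robot as it stands. The module is installed in compiled form; this text tells all that it offers.
- The arm moves only by the shell command python3 -m pendant 'ROWS' [OPENING] [FORCE]. ROWS is JSON, a list of rows, each a list of 2 entries, a list of its own where there are three numbers: the shift along the tool's x, y, z in cm, then the turn about the tool's z in rad. In form: [[[dx, dy, dz], twist], ...]. A call has 1 to 20 rows; each row shifts and turns the pose as measured when the row begins, along the tool's axes as they then stand; what a row does not reach is not made up. A row lasts 1/10 s, in which the tool goes at most 50 mm and 8.59 degrees, less where a joint would pass 70% of its speed; a pose out of reach is approached as far as the arm can. A call with a gripper value outside its range is refused whole. OPENING is the finger opening in cm, from 0 to 8.54, set as the call begins (- or left out, the last holds). The fingers move at their own pace and stop on an object; FORCE is the grip in N (left out, the last holds). Time passes only in rows, so rows that do not move let the fingers close. It gives the time, the measured TCP pose, the force and the opening at its end, in the units of the state.
- arm.state(): the state, without advancing time (a new reading comes with each control period).
- get_image(name): name is "scene" or "top" or "wrist"; returns a dict with "color" (400x640x3 uint8, red, green, blue), "fov_y" (degrees; the focal length in pixels is half the picture's height over the tangent of half this angle, whatever the lens; pixels are square), "cx", "cy" (the principal point, pixels), "view" (4x4, takes a point from world to camera coordinates). Camera axes: x right, y up, looking along -z (the intrinsics and any distortion apply to the point x, -y, -z); pixel columns grow to the right and rows downward; lengths in m; the calibration is good to about 2 mm. A picture is of the moment at which its call begins. There is no depth.
- arm.job_done(): hands the job in, once; it reports no verdict.
Trained networks look in a picture, given as the dict that the camera call returned (one of the last four; its "shot" number tells which), for a name from the list of things; names that differ only in an ending like _2 or _b are one class to them, and where a whole thing is asked for, a point or a joint stands for the part that bears it (a point fixed in the world has none). Each returns a list of dicts, best first, with "conf" (0 to 1); they miss things now and then, are a little off and sometimes report something else, mostly with a low value. They report only what shows in the picture. A call takes as long as a camera call.
- finder.search_frame(picture, name): "rect" ([left, top, width, height] in pixels, round what is visible of it).
- finder.mark_of(picture, name): "xy" ([column, row] in pixels: a listed point, or the origin of a listed thing).
The state is a dict: "time": time; "joint_pos": joint angles; "joint_vel": joint speeds; "joint_torque": joint torques, N m; "ee_pos": TCP position; "tcp_rot": TCP orientation; "wrist_force": force on the tool from outside, world axes, zero at the start; "torque": the same for the moment, N m; "gripper_width": finger opening in m.
Only numpy, scipy, OpenCV 4.12 (cv2) and the standard library are available. Lean on these libraries where they do the work, as an engineer would, in place of code of your own. Each camera call takes 0.05 s, during which the arm holds its last target.

## Working session

There is one attempt and no reset: what is moved stays moved. The work goes in short steps, Python scripts to look and compute and a shell command to move; the robot and the scene stay as the last step left them, time stands still between calls to the robot, and variables do not carry over. Pictures are saved under pics/ and viewed, and the job is handed in when it is done.

```bash
mkdir -p pics
cat > h.py <<'E'
import numpy as np, cv2
from bench import arm,get_image,finder
def save(im,n): cv2.imwrite(f'pics/{n}.png',cv2.cvtColor(im['color'],cv2.COLOR_RGB2BGR))
def foc(im): return im['color'].shape[0]/2/np.tan(np.radians(im['fov_y'])/2)
def proj(im,p):
    V=np.array(im['view']);c=V[:3,:3]@np.array(p)+V[:3,3];f=foc(im)
    return np.array([im['cx']+f*c[0]/-c[2], im['cy']-f*c[1]/-c[2]])
def ray(im,uv,z):
    V=np.array(im['view']);R=V[:3,:3];o=-R.T@V[:3,3];f=foc(im)
    d=R.T@np.array([(uv[0]-im['cx'])/f,-(uv[1]-im['cy'])/f,-1.])
    return o+d*(z-o[2])/d[2]
E
python3 - <<'E'
from h import *
s=arm.state();print({k:np.round(v,3).tolist() for k,v in s.items()})
for n in ['scene','top','wrist']:
    im=get_image(n);save(im,n+'0');print(n,[k for k in im],im['fov_y'],im['cx'],im['cy'],np.round(im['view'],3).tolist())
    for t in ['black_bin','yellow_bin','blue_bin','rack','rack_corner','btn_left_top','btn_middle_top','btn_right_top','blue_tape','brown_bottle','paper_labels','tub']:
        m=finder.mark_of(im,t)[:2]
        print(t,[(round(a['conf'],2),np.round(a['xy']).tolist(),np.round(ray(im,a['xy'],{'r':.01,'b':0}.get(t[0],0) if not t.startswith('btn') else .037),3).tolist()) for a in m])
E
```

```text
{'time': 0.0, 'joint_pos': [-1.375, 0.343, 1.525, -0.0, 1.275, -0.146], 'joint_vel': [0.001, -0.001, 0.001, -0.001, 0.002, -0.001], 'joint_torque': [0.0, -43.368, -24.601, -0.0, 0.008, -0.0], 'ee_pos': [0.176, -0.494, 0.245], 'tcp_rot': [[0.335, -0.942, -0.0], [-0.942, -0.335, 0.002], [-0.002, -0.0, -1.0]], 'wrist_force': [0.071, -0.13, -0.048], 'torque': [0.058, 0.003, -0.001], 'gripper_width': 0.086}
scene ['color', 'fov_y', 'cx', 'cy', 'view', 'shot'] 49.147858468943944 323.6132319085618 202.828107950019 [[-0.908, -0.418, -0.019, 0.479], [0.206, -0.485, 0.85, -0.181], [-0.364, 0.768, 0.526, -1.238], [0.0, 0.0, 0.0, 1.0]]
black_bin [(0.84, [297.0, 259.0], [0.526, 0.191, 0.0])]
yellow_bin [(0.49, [368.0, 211.0], [0.423, -0.134, 0.0])]
blue_bin [(0.62, [384.0, 183.0], [0.436, -0.345, 0.0])]
rack [(0.72, [311.0, 248.0], [0.506, 0.135, 0.01])]
rack_corner [(0.76, [272.0, 269.0], [0.565, 0.268, 0.01])]
btn_left_top [(0.41, [327.0, 259.0], [0.426, 0.197, 0.037])]
btn_middle_top [(0.49, [333.0, 247.0], [0.434, 0.139, 0.037])]
btn_right_top [(0.39, [341.0, 234.0], [0.437, 0.07, 0.037])]
bl
[... 969 characters left out ...]
], [0.43, -0.117, 0.037])]
btn_right_top [(0.57, [296.0, 219.0], [0.439, 0.08, 0.037])]
blue_tape [(0.54, [380.0, 239.0], [0.359, -0.225, 0.0])]
brown_bottle [(0.5, [291.0, 153.0], [0.688, 0.097, 0.0])]
paper_labels [(0.53, [433.0, 190.0], [0.538, -0.428, 0.0])]
tub [(0.65, [224.0, 239.0], [0.371, 0.355, 0.0])]
wrist ['color', 'fov_y', 'cx', 'cy', 'view', 'shot'] 58.69960608968871 319.56509796093513 201.5231833410559 [[0.334, -0.942, 0.0, -0.523], [0.905, 0.321, -0.278, 0.034], [0.262, 0.093, 0.961, -0.377], [0.0, 0.0, 0.0, 1.0]]
black_bin []
yellow_bin []
blue_bin []
rack []
rack_corner []
btn_left_top []
btn_middle_top []
btn_right_top []
blue_tape []
brown_bottle []
paper_labels []
tub []
```

Run:
```python
import cv2
t=cv2.imread('pics/top0.png');cv2.imwrite('pics/top0c.png',cv2.resize(t[130:270,200:460],None,fx=3,fy=3,interpolation=cv2.INTER_CUBIC))
```

```text
(no output)
```

View pics/top0c.png

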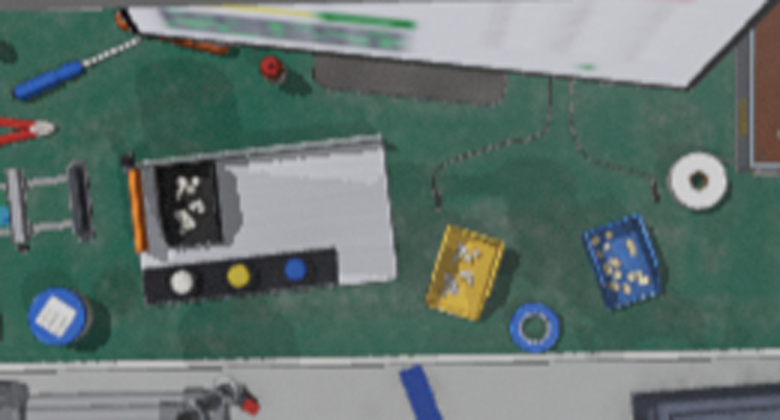

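View pics/scene0.png

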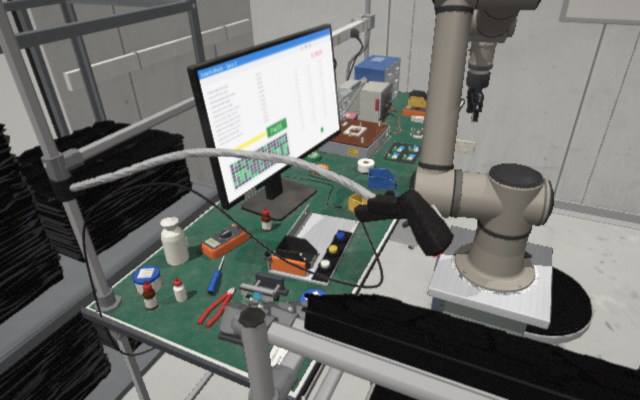

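View pics/wrist0.png

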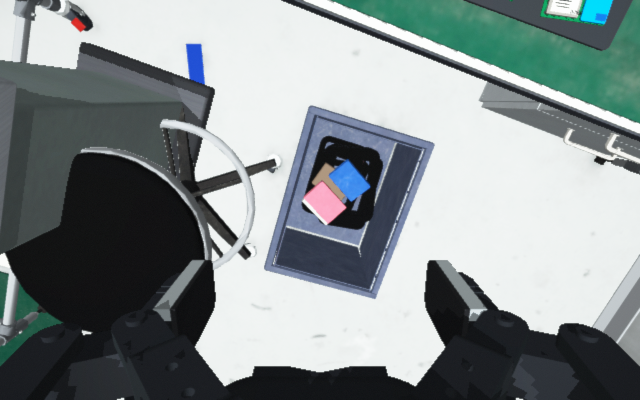

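```bash
python3 -m pendant '[[[0,0,-1.2],0.114],[[0,0,-1.2],0.114],[[0,0,-1.1],0.114],[[-3.4,-3.5,0],0],[[-3.4,-3.5,0],0],[[-3.4,-3.5,0],0],[[-3.4,-3.5,0],0],[[-3.4,-3.5,0],0],[[-3.4,-3.5,0],0],[[-3.4,-3.5,0],0],[[-3.4,-3.5,0],0],[[0,0,0],0]]'
cat > look.py <<'E'
import sys
from h import *
im=get_image('wrist');save(im,sys.argv[1])
s=arm.state();print(s['time'],np.round(s['ee_pos'],4),np.round(s['tcp_rot'],3).tolist())
for t in sys.argv[2:]:
    z=.037 if t.startswith('btn') else .01 if t in('black_bin','rack_corner') else 0
    print(t,[(round(a['conf'],2),np.round(a['xy']).tolist(),np.round(ray(im,a['xy'],z),4).tolist()) for a in finder.mark_of(im,t)[:2]])
import pickle;pickle.dump({k:im[k] for k in im},open('pics/'+sys.argv[1]+'.pkl','wb'))
E
python3 look.py w1 yellow_bin blue_bin blue_tape
```

```text
time: 3.15
ee_pos: [0.4681, -0.2205, 0.2816]
tcp_rot: [[-0.021, -1.0, 0.003], [-1.0, 0.021, -0.002], [0.002, -0.003, -1.0]]
wrist_force: [-0.6, -0.9, -0.4]
gripper_width: 0.0855
3.2 [ 0.4665 -0.2222  0.2815] [[-0.022, -1.0, 0.002], [-1.0, 0.022, -0.003], [0.003, -0.002, -1.0]]
yellow_bin [(0.59, [240.0, 197.0], [0.4303, -0.123, 0.0])]
blue_bin [(0.58, [404.0, 185.0], [0.4402, -0.3182, 0.0])]
blue_tape [(0.74, [317.0, 246.0], [0.3656, -0.2133, 0.0])]
```

View pics/w1.png

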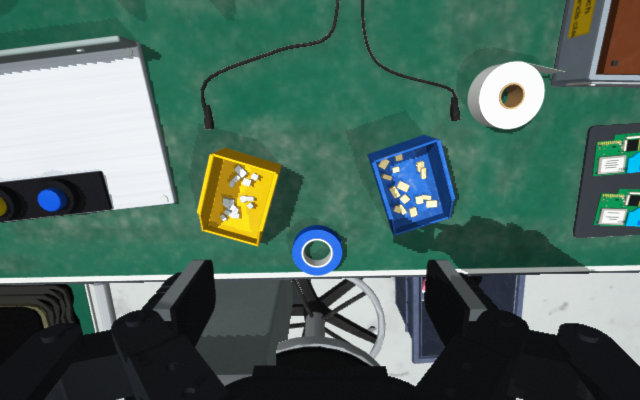

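Run:
```python
import cv2
t=cv2.imread('pics/w1.png')
a=cv2.resize(t[135:260,185:295],None,fx=4,fy=4,interpolation=cv2.INTER_CUBIC)
b=cv2.resize(t[120:245,355:465],None,fx=4,fy=4,interpolation=cv2.INTER_CUBIC)
cv2.imwrite('pics/w1c.png',cv2.hconcat([a[:, :400],b[:, :400]]))
```

```text
(no output)
```

View pics/w1c.png

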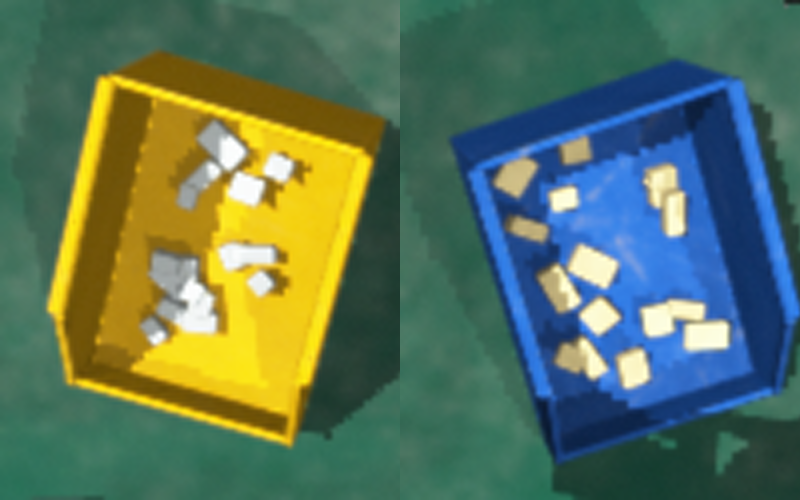

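```bash
cat > fit.py <<'E'
from h import *
import pickle
from scipy.optimize import least_squares
def fit(im,obs,x0,zb=0):
    # obs: list (local xyz, uv)
    def r(p):
        c,s=np.cos(p[2]),np.sin(p[2])
        return np.concatenate([proj(im,[p[0]+c*l[0]-s*l[1],p[1]+s*l[0]+c*l[1],zb+l[2]])-uv for l,uv in obs])
    q=least_squares(r,x0);return q.x,np.round(r(q.x),1)
BL,BR,FL,FR=(.0505,.034,.05),(.0505,-.034,.05),(-.0505,.034,.018),(-.0505,-.034,.018)
E
python3 - <<'E'
from fit import *
im=pickle.load(open('pics/w1.pkl','rb'))
for o in ([(211.3,153.8),(278,173.3),(202.5,230.5),(258,246.3)],[(373,163),(440,140),(395,235),(451.3,218)]):
    print(fit(im,list(zip([BL,BR,FL,FR],o)),[.43,-.2,0]))
E
```

```text
(array([ 0.43128594, -0.12739504, -0.3192685 ]), array([ 1. , -0.8, -0.5, -0.9, -0.7,  1.1,  0.2,  1. ]))
(array([ 0.44025548, -0.32213455,  0.32031112]), array([ 0.8, -1.4, -1.2, -1.1,  0.2,  2.3,  0.3,  0.8]))
```

```bash
python3 -m pendant '[[[-4.8,-0.5,0],0],[[-4.8,-0.5,0],0],[[-4.8,-0.5,0],0],[[-4.8,-0.5,0],0],[[-4.8,-0.5,0],0],[[-4.8,-0.5,0],0],[[-4.8,-0.5,0],0],[[0,0,0],0]]' 
python3 look.py w2 black_bin rack_corner btn_left_top btn_middle_top btn_right_top
```

```text
time: 4.15
ee_pos: [0.511, 0.1049, 0.2803]
tcp_rot: [[-0.059, -0.998, 0.003], [-0.998, 0.059, -0.006], [0.006, -0.003, -1.0]]
wrist_force: [0.8, -1.0, 0.0]
gripper_width: 0.0855
4.2 [0.5109 0.1025 0.2803] [[-0.06, -0.998, 0.002], [-0.998, 0.06, -0.008], [0.007, -0.003, -1.0]]
black_bin [(0.6, [230.0, 161.0], [0.5219, 0.2054, 0.01])]
rack_corner [(0.74, [160.0, 121.0], [0.57, 0.2766, 0.01])]
btn_left_top [(0.88, [225.0, 246.0], [0.4309, 0.2169, 0.037])]
btn_middle_top [(0.62, [289.0, 238.0], [0.4362, 0.1448, 0.037])]
btn_right_top [(0.87, [348.0, 230.0], [0.442, 0.0779, 0.037]), (0.5, [226.0, 247.0], [0.43, 0.2153, 0.037])]
```

View pics/w2.png

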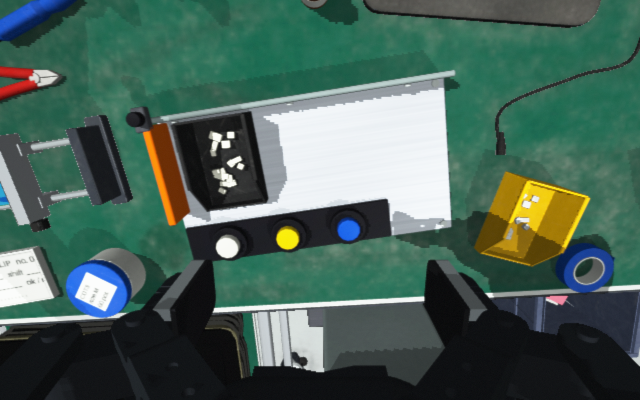

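Run:
```python
import cv2
t=cv2.imread('pics/w2.png')
cv2.imwrite('pics/w2a.png',cv2.resize(t[90:270,110:310],None,fx=4,fy=3.3333,interpolation=cv2.INTER_CUBIC))
cv2.imwrite('pics/w2b.png',cv2.resize(t[60:260,300:500],None,fx=3,fy=3,interpolation=cv2.INTER_CUBIC))
```

```text
(no output)
```

View pics/w2a.png

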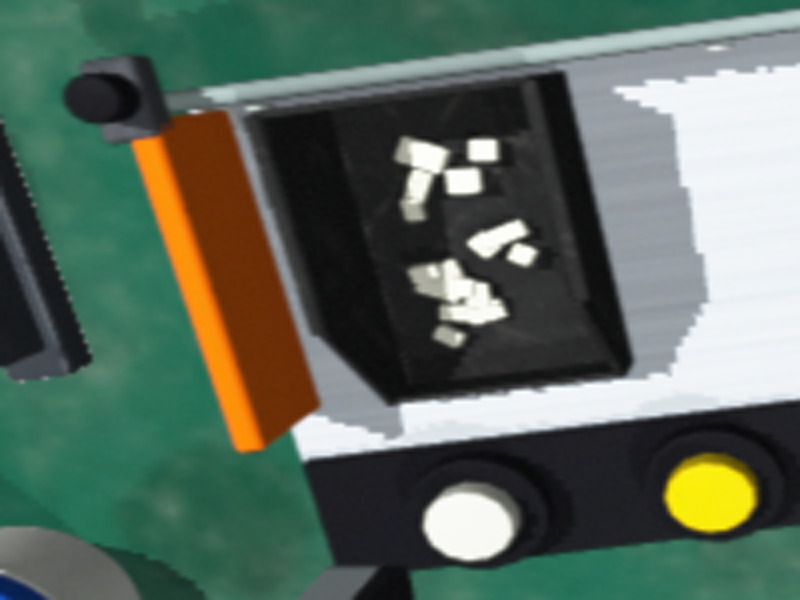

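View pics/w2b.png

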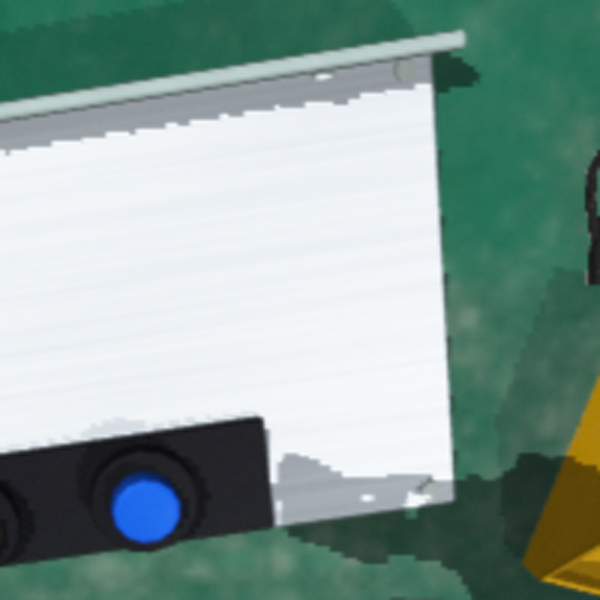

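Run:
```python
from fit import *
im=pickle.load(open('pics/w2.pkl','rb'))
B=[(227.5,246.6),(287.75,238.2),(349,229.3)]
F=[(168.8,120.9),(307.5,98.6),(453,75.6)]
P=[(444.3,88.3),(451,223.3)]
b=[ray(im,u,.037)[:2] for u in B];f=[ray(im,u,.044)[:2] for u in F];p=[ray(im,u,.01)[:2] for u in P]
def loc(q,w):
    c,s=np.cos(q[2]),np.sin(q[2]);d=np.array(w)-q[:2];return np.array([c*d[0]+s*d[1],-s*d[0]+c*d[1]])
def r(q): return [loc(q,w)[0]+.076 for w in b]+[loc(q,w)[0]-.07 for w in f]+[loc(q,w)[1]+.165 for w in p]
q=least_squares(r,[.5,.13,.08]).x
print(q,np.round(r(q),4));print([loc(q,w).round(4) for w in b],np.round(b,4))
c,s=np.cos(q[2]),np.sin(q[2]);R=np.array([[c,-s],[s,c]])
print('corner',q[:2]+R@[.07,.142])
# black: rim corners
ob=[((263,112)),((562,74)),((395,400)),((628,372))]
ob=[(110+u/4,90+v*.3) for u,v in ob]
x,e=fit(im,list(zip([BL,BR,FL,FR],ob)),[.52,.2,.08],.01);print(x,e,loc(q,x[:2]))
# orange lower right face bottom edge: top corner points
for uv,z in [((225,112),.056),((318,405),.056),((318,405),.01),((250,450),.056),((232,110),.056)]:
    print(loc(q,ray(im,(110+uv[0]/4,90+uv[1]*.3),z)[:2]).round(4))
```

```text
[0.51298218 0.12705781 0.08887541] [ 0.001   0.0008  0.001  -0.0015 -0.0008 -0.0005 -0.0001  0.0001]
[array([-0.075,  0.094]), array([-0.0752,  0.0255]), array([-0.075 , -0.0434])] [[0.4299 0.2141]
 [0.4358 0.1458]
 [0.4421 0.0772]]
corner [0.5701022  0.27471046]
[0.52233967 0.2012527  0.05926803] [ 1.4 -2.8 -2.8 -0.2 -0.1  1.2  1.9  2.6] [0.01590598 0.0730715 ]
[0.0663 0.1181]
[-0.0236  0.1179]
[-0.0354  0.1372]
[-0.0353  0.1391]
[0.0666 0.1163]
```

```bash
cat > go.py <<'E'
# usage: go.py x y z angle(of tool x, deg)  -> deltas; or R lx ly z(world) dyaw -> rack-local
import sys
from h import *
Q=np.array([0.51298,0.12706]);A=0.0889;c,s_=np.cos(A),np.sin(A);RR=np.array([[c,-s_],[s_,c]])
s=arm.state();p=np.array(s['ee_pos']);R=np.array(s['tcp_rot'])
f=np.array(s['wrist_force'])
print('t',round(s['time'],2),'pos',p.round(4),'loc',(RR.T@(p[:2]-Q)).round(4),'ang',round(np.degrees(np.arctan2(R[1,0],R[0,0])),2),'w',round(s['gripper_width'],4),'f',f.round(1),'floc',(RR.T@f[:2]).round(1),'tilt',R[2,:2].round(3))
a=sys.argv[1:]
if a:
    if a[0]=='R':
        xy=Q+RR@[float(a[1]),float(a[2])];z=float(a[3]);ang=-90+np.degrees(A)+(float(a[4]) if len(a)>4 else 0)
    else:
        xy=np.array([float(a[0]),float(a[1])]);z=float(a[2]);ang=float(a[3])
    cur=np.degrees(np.arctan2(R[1,0],R[0,0]));tw=-((ang-cur+180)%360-180)
    d=np.array([*xy,z])-p;t=np.radians(ang)
    X=np.array([np.cos(t),np.sin(t),0]);Y=np.array([np.sin(t),-np.cos(t),0])
    print('target',xy.round(4),'twist rad',round(np.radians(tw),3),'then cm dx,dy,dz',(100*np.array([d@X,d@Y,-d[2]])).round(2))
E
python3 go.py 0.4408 -0.1305 0.11 -108.3
```

```text
t 4.45 pos [0.5109 0.0997 0.2805] loc [-0.0044 -0.027 ] ang -93.69 w 0.0855 f [0.2 0.4 1. ] floc [0.2 0.4] tilt [ 0.008 -0.003]
target [ 0.4408 -0.1305] twist rad 0.255 then cm dx,dy,dz [24.06 -0.57 17.05]
```

```bash
python3 -m pendant '[[[0,0,0],0.127],[[0,0,0],0.127],[[4,-0.1,2.8],0],[[4,-0.1,2.8],0],[[4,-0.1,2.8],0],[[4,-0.1,2.8],0],[[4,-0.1,2.8],0],[[4,-0.1,2.8],0],[[0,0,0],0]]'; python3 go.py 0.4408 -0.1305 0.11 -108.3; python3 look.py w3 yellow_bin
```

```text
time: 5.35
ee_pos: [0.4365, -0.1456, 0.1138]
tcp_rot: [[-0.341, -0.94, 0.013], [-0.94, 0.341, -0.009], [0.004, -0.015, -1.0]]
wrist_force: [-1.0, 0.4, 0.2]
gripper_width: 0.0852
t 5.35 pos [ 0.4365 -0.1456  0.1138] loc [-0.1004 -0.2648] ang -109.95 w 0.0852 f [-1.   0.4  0.2] floc [-1.   0.4] tilt [ 0.004 -0.015]
target [ 0.4408 -0.1305] twist rad -0.029 then cm dx,dy,dz [-1.57  0.06  0.38]
5.4 [ 0.4377 -0.1445  0.1152] [[-0.341, -0.94, 0.015], [-0.94, 0.341, -0.009], [0.003, -0.017, -1.0]]
yellow_bin [(0.87, [298.0, 223.0], [0.4297, -0.125, 0.0])]
```

View pics/w3.png

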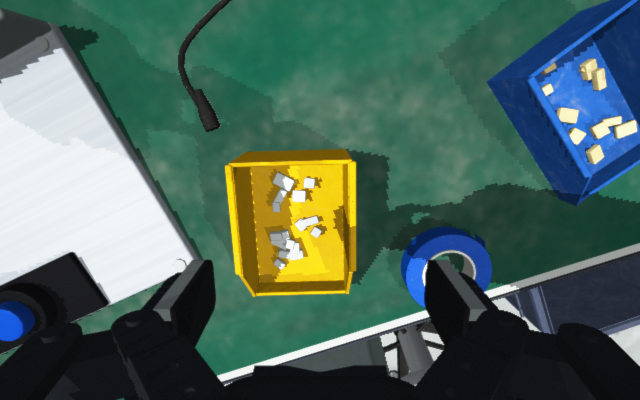

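```bash
python3 - <<'E'
from fit import *
im=pickle.load(open('pics/w3.pkl','rb'))
x,e=fit(im,list(zip([BL,BR,FL,FR],[(227,163),(355,161),(254,295),(350,293)])),[.43,-.13,-.3]);print(x,e)
g=x[:2]+.01*np.array([np.cos(x[2]),np.sin(x[2])]);print(g,np.degrees(x[2])-90)
E
python3 go.py 0.4397 -0.1298 0.030 -109
```

```text
[ 0.43161349 -0.12670343 -0.32125486] [ 1.5 -0.9 -0.9 -2.5 -0.8  2.7 -0.   2.1]
[ 0.44110189 -0.129861  ] -108.4065474849085
t 5.45 pos [ 0.439  -0.1433  0.1163] loc [-0.0977 -0.2628] ang -109.82 w 0.0853 f [ 0.2 -0.  -0. ] floc [ 0.2 -0. ] tilt [ 0.003 -0.02 ]
target [ 0.4397 -0.1298] twist rad -0.014 then cm dx,dy,dz [-1.3   0.37  8.63]
```

```bash
python3 -m pendant '[[[-0.6,0.1,1],-0.02],[[-0.4,0.1,1],0],[[0,0,0],0],[[0,0,0],0]]'; python3 go.py 0.441 -0.1298 0.030 -108.4
```

```text
time: 5.85
ee_pos: [0.4429, -0.1309, 0.0968]
tcp_rot: [[-0.316, -0.949, 0.022], [-0.949, 0.316, -0.011], [0.004, -0.024, -1.0]]
wrist_force: [-0.7, -0.1, 0.5]
gripper_width: 0.0853
t 5.85 pos [ 0.4429 -0.1309  0.0968] loc [-0.0927 -0.2507] ang -108.41 w 0.0853 f [-0.7 -0.1  0.5] floc [-0.7 -0. ] tilt [ 0.004 -0.024]
target [ 0.441  -0.1298] twist rad -0.0 then cm dx,dy,dz [-0.04  0.21  6.68]
```

```bash
python3 -m pendant '[[[0,0.15,2.2],0],[[0,0.1,2.2],0],[[0,0,1.5],0],[[0,0,0.6],0],[[0,0,0],0]]'; python3 go.py 0.441 -0.1298 0.030 -108.4
```

```text
time: 6.35
ee_pos: [0.4451, -0.1289, 0.032]
tcp_rot: [[-0.31, -0.95, 0.028], [-0.951, 0.31, -0.014], [0.005, -0.031, -1.0]]
wrist_force: [0.1, -0.6, -0.0]
gripper_width: 0.0849
t 6.35 pos [ 0.4451 -0.1289  0.032 ] loc [-0.0904 -0.2489] ang -108.05 w 0.0849 f [ 0.1 -0.6 -0. ] floc [ 0.  -0.6] tilt [ 0.005 -0.031]
target [ 0.441  -0.1298] twist rad 0.006 then cm dx,dy,dz [0.21 0.36 0.2 ]
```

```bash
python3 -m pendant '[[[0,0.2,0],0],[[0,0,0],0],[[0,0,0],0],[[0,0,0],0],[[0,0,0],0],[[0,0,0],0]]' 5.5 40; python3 go.py
```

```text
time: 6.95
ee_pos: [0.4443, -0.1284, 0.0345]
tcp_rot: [[-0.309, -0.951, 0.031], [-0.951, 0.309, -0.016], [0.005, -0.035, -0.999]]
wrist_force: [-0.6, 0.5, -2.0]
gripper_width: 0.0673
t 6.95 pos [ 0.4443 -0.1284  0.0345] loc [-0.0911 -0.2484] ang -108.0 w 0.0673 f [-0.6  0.5 -2. ] floc [-0.5  0.5] tilt [ 0.005 -0.035]
```

```bash
python3 -m pendant '[[[0,0,-2],0],[[0,0,-3],0],[[0,0,-2],0],[[0,0,0],0]]'; python3 go.py R .022 -.025 .10
```

```text
time: 7.35
ee_pos: [0.4412, -0.127, 0.1056]
tcp_rot: [[-0.309, -0.951, 0.028], [-0.951, 0.309, -0.014], [0.005, -0.031, -0.999]]
wrist_force: [0.3, 0.7, -2.8]
gripper_width: 0.0671
t 7.35 pos [ 0.4412 -0.127   0.1056] loc [-0.0941 -0.2467] ang -108.02 w 0.0671 f [ 0.3  0.7 -2.8] floc [0.4 0.6] tilt [ 0.005 -0.031]
target [0.5371 0.1041] twist rad -0.403 then cm dx,dy,dz [-22.17 -11.61   0.56]
```

```bash
python3 -m pendant '[[[0,0,-0.4],-0.1],[[0,0,-0.4],-0.1],[[0,0,-0.4],-0.1],[[0,0,0],-0.09],[[-3.6,-1.9,0],0],[[-3.6,-1.9,0],0],[[-3.6,-1.9,0],0],[[-3.6,-1.9,0],0],[[-3.6,-1.9,0],0],[[-1.8,-1,0],0],[[0,0,0],0]]'; python3 go.py R .022 -.025 .06
```

```text
time: 8.45
ee_pos: [0.5268, 0.0869, 0.1049]
tcp_rot: [[0.087, -0.996, 0.017], [-0.996, -0.087, -0.012], [0.013, -0.016, -1.0]]
wrist_force: [0.0, -0.2, -2.2]
gripper_width: 0.0673
t 8.45 pos [0.5268 0.0869 0.1049] loc [ 0.0102 -0.0412] ang -85.02 w 0.0673 f [ 0.  -0.2 -2.2] floc [-0.  -0.2] tilt [ 0.013 -0.016]
target [0.5371 0.1041] twist rad -0.002 then cm dx,dy,dz [-1.62 -1.18  4.49]
```

```bash
python3 -m pendant '[[[-1.1,-0.7,1],0],[[-0.5,-0.4,1],0],[[0,0,0],0]]'; python3 go.py R .022 -.025 .048; python3 look.py w4 yellow_bin black_bin
```

```text
time: 8.75
ee_pos: [0.5357, 0.1036, 0.0804]
tcp_rot: [[0.086, -0.996, 0.012], [-0.996, -0.086, -0.013], [0.014, -0.011, -1.0]]
wrist_force: [-0.1, -0.1, -1.5]
gripper_width: 0.0673
t 8.75 pos [0.5357 0.1036 0.0804] loc [ 0.0205 -0.0254] ang -85.05 w 0.0673 f [-0.1 -0.1 -1.5] floc [-0.2 -0. ] tilt [ 0.014 -0.011]
target [0.5371 0.1041] twist rad -0.002 then cm dx,dy,dz [-0.04 -0.15  3.24]
8.8 [0.5357 0.1032 0.081 ] [[0.086, -0.996, 0.013], [-0.996, -0.086, -0.013], [0.014, -0.012, -1.0]]
yellow_bin [(0.6, [317.0, 275.0], [0.4986, 0.103, 0.0])]
black_bin [(0.6, [147.0, 237.0], [0.5206, 0.2055, 0.01])]
```

View pics/w4.png

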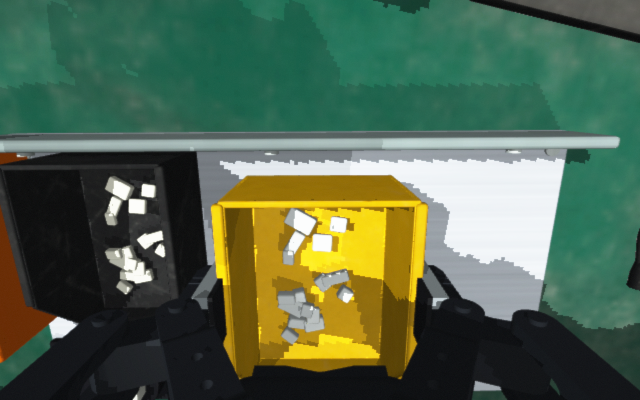

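Run:
```python
from fit import *
im=pickle.load(open('pics/w4.pkl','rb'))
Q=np.array([0.51298,0.12706]);A=0.0889;c,s=np.cos(A),np.sin(A);RR=np.array([[c,-s],[s,c]])
for n,uv,z in [('blackBR',(197,153),.06),('blackBL',(3,165),.06),('fenceTopL',(100,152),.044),('fenceTopR',(600,148),.044),('yBL',(214,206),.097),('yBR',(426,206),.097)]:
    print(n,(RR.T@(ray(im,uv,z)[:2]-Q)).round(4))
```

```text
blackBR [0.0707 0.0271]
blackBL [0.0662 0.1077]
fenceTopL [0.0693 0.0765]
fenceTopR [ 0.0699 -0.1541]
yBL [0.0585 0.0111]
yBR [ 0.058  -0.0578]
```

```bash
python3 -m pendant '[[[0.4,0,1.2],0],[[0.1,0,1.2],0],[[0,0,0.6],0],[[0,0,0],0]]'; python3 go.py R .032 -.03 .0445
```

```text
time: 9.3
ee_pos: [0.5373, 0.0953, 0.0505]
tcp_rot: [[0.083, -0.996, 0.016], [-0.996, -0.083, -0.013], [0.014, -0.015, -1.0]]
wrist_force: [0.1, -1.3, -1.8]
gripper_width: 0.0671
t 9.3 pos [0.5373 0.0953 0.0505] loc [ 0.0214 -0.0338] ang -85.24 w 0.0671 f [ 0.1 -1.3 -1.8] floc [ 0.  -1.3] tilt [ 0.014 -0.015]
target [0.5475 0.1   ] twist rad -0.006 then cm dx,dy,dz [-0.38 -1.06  0.6 ]
```

Now feel down for the plate, then toward the fence.

```bash
python3 -m pendant '[[[0,0,0.3],0],[[0,0,0.2],0],[[0,0,0],0]]'; python3 go.py R .032 -.03 .0445;  python3 -m pendant '[[[0,-0.4,0],0],[[0,-0.2,0],0],[[0,0,0],0]]';python3 go.py R .032 -.03 .0445
```

```text
time: 9.6
ee_pos: [0.5375, 0.0952, 0.0451]
tcp_rot: [[0.083, -0.996, 0.016], [-0.996, -0.083, -0.013], [0.014, -0.015, -1.0]]
wrist_force: [0.4, 0.1, -1.6]
gripper_width: 0.0672
t 9.6 pos [0.5375 0.0952 0.0451] loc [ 0.0216 -0.034 ] ang -85.25 w 0.0672 f [ 0.4  0.1 -1.6] floc [0.4 0. ] tilt [ 0.014 -0.015]
target [0.5475 0.1   ] twist rad -0.006 then cm dx,dy,dz [-0.4  -1.04  0.06]
time: 9.9
ee_pos: [0.5446, 0.096, 0.0458]
tcp_rot: [[0.083, -0.996, 0.018], [-0.996, -0.083, -0.013], [0.014, -0.017, -1.0]]
wrist_force: [0.8, 0.9, -1.2]
gripper_width: 0.0675
t 9.9 pos [0.5446 0.096  0.0458] loc [ 0.0287 -0.0338] ang -85.22 w 0.0675 f [ 0.8  0.9 -1.2] floc [0.9 0.8] tilt [ 0.014 -0.017]
target [0.5475 0.1   ] twist rad -0.006 then cm dx,dy,dz [-0.38 -0.33  0.13]
```

```bash
python3 -m pendant '[[[0,-0.2,0.1],0],[[0,-0.1,0.1],0],[[0,0,0],0]]'; python3 go.py;  python3 -m pendant '[[[0,-0.2,0.1],0],[[0,0,0],0]]';python3 go.py
```

```text
time: 10.2
ee_pos: [0.5463, 0.0962, 0.0439]
tcp_rot: [[0.084, -0.996, 0.014], [-0.996, -0.084, -0.013], [0.014, -0.013, -1.0]]
wrist_force: [-0.6, -0.6, -1.1]
gripper_width: 0.0671
t 10.2 pos [0.5463 0.0962 0.0439] loc [ 0.0304 -0.0337] ang -85.19 w 0.0671 f [-0.6 -0.6 -1.1] floc [-0.6 -0.6] tilt [ 0.014 -0.013]
time: 10.4
ee_pos: [0.5463, 0.0962, 0.0441]
tcp_rot: [[0.085, -0.996, 0.01], [-0.996, -0.085, -0.014], [0.015, -0.009, -1.0]]
wrist_force: [0.0, -0.4, -0.8]
gripper_width: 0.0674
t 10.4 pos [0.5463 0.0962 0.0441] loc [ 0.0304 -0.0337] ang -85.14 w 0.0674 f [ 0.  -0.4 -0.8] floc [-0.  -0.4] tilt [ 0.015 -0.009]
```

```bash
python3 -m pendant '[[[0,-0.3,0],0],[[0,-0.3,0],0]]';python3 go.py; python3 look.py w5
```

```text
time: 10.6
ee_pos: [0.5464, 0.0962, 0.0441]
tcp_rot: [[0.086, -0.996, -0.003], [-0.996, -0.086, -0.015], [0.015, 0.005, -1.0]]
wrist_force: [-15.9, -2.5, 14.3]
gripper_width: 0.0673
t 10.6 pos [0.5464 0.0962 0.0441] loc [ 0.0306 -0.0337] ang -85.07 w 0.0673 f [-15.9  -2.5  14.3] floc [-16.  -1.] tilt [0.015 0.005]
10.65 [0.5464 0.0962 0.0442] [[0.086, -0.996, -0.004], [-0.996, -0.086, -0.015], [0.015, 0.005, -1.0]]
```

View pics/w5.png

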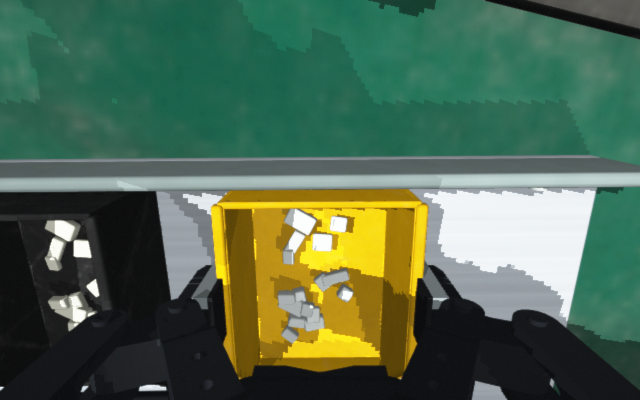

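```bash
python3 -m pendant '[[[0,0,0],0],[[0,0,0],0],[[0,0,0],0]]' 7.8 40; python3 go.py; python3 -m pendant '[[[0,0,-1.5],0],[[0,0,-3],0],[[0,0,-3],0],[[0,0,0],0]]';python3 go.py R .02 -.085 .115; python3 look.py w6 yellow_bin black_bin
```

```text
time: 10.95
ee_pos: [0.548, 0.0962, 0.0448]
tcp_rot: [[0.086, -0.996, -0.0], [-0.996, -0.086, -0.015], [0.015, 0.002, -1.0]]
wrist_force: [0.0, -0.2, 0.0]
gripper_width: 0.078
t 10.95 pos [0.548  0.0962 0.0448] loc [ 0.0321 -0.0338] ang -85.09 w 0.078 f [ 0.  -0.2  0. ] floc [ 0.  -0.2] tilt [0.015 0.002]
time: 11.35
ee_pos: [0.5498, 0.0975, 0.1215]
tcp_rot: [[0.085, -0.996, 0.002], [-0.996, -0.085, -0.015], [0.015, -0.001, -1.0]]
wrist_force: [0.5, -0.0, 0.2]
gripper_width: 0.0785
t 11.35 pos [0.5498 0.0975 0.1215] loc [ 0.0341 -0.0327] ang -85.12 w 0.0785 f [ 0.5 -0.   0.2] floc [ 0.5 -0. ] tilt [ 0.015 -0.001]
target [0.5404 0.0442] twist rad -0.004 then cm dx,dy,dz [5.23 1.41 0.65]
11.4 [0.5487 0.0974 0.1196] [[0.085, -0.996, -0.001], [-0.996, -0.085, -0.015], [0.015, 0.002, -1.0]]
yellow_bin [(0.97, [316.0, 227.0], [0.5297, 0.0985, -0.0]), (0.68, [166.0, 230.0], [0.5184, 0.2092, 0.0])]
black_bin [(0.55, [167.0, 229.0], [0.5236, 0.2045, 0.01])]
```

View pics/w6.png

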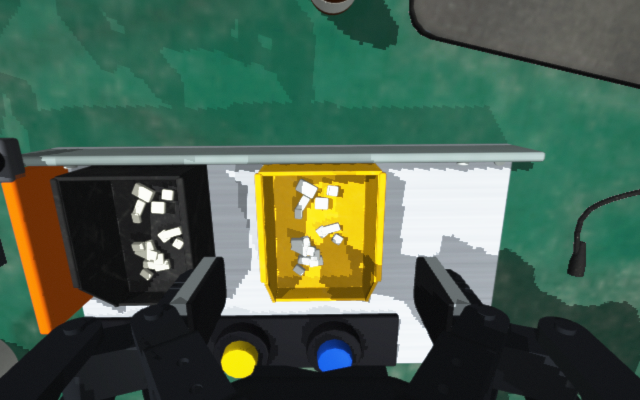

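```bash
python3 -m pendant '[[[3,0.5,0],0],[[3,0.5,0],0],[[0.8,0.1,1],0],[[0,0,2],0],[[0,0,2],0],[[0,0,0],0]]' 0 40;python3 go.py R .022 -.105 .036
```

```text
time: 12.1
ee_pos: [0.538, 0.0267, 0.0591]
tcp_rot: [[0.085, -0.996, -0.016], [-0.996, -0.085, -0.014], [0.012, 0.017, -1.0]]
wrist_force: [-0.4, -0.2, 0.4]
gripper_width: -0.0
t 12.1 pos [0.538  0.0267 0.0591] loc [ 0.016  -0.1022] ang -85.12 w -0.0 f [-0.4 -0.2  0.4] floc [-0.4 -0.2] tilt [0.012 0.017]
target [0.5442 0.0244] twist rad -0.004 then cm dx,dy,dz [ 0.28 -0.6   2.31]
```

```bash
python3 -m pendant '[[[0,-0.3,1.3],0],[[0,-0.2,0.9],0],[[-0.8,0,0],0],[[-0.8,0,0],0],[[-0.5,0,0],0]]';python3 go.py R .022 -.0825 .036
```

```text
time: 12.6
ee_pos: [0.5416, 0.0497, 0.0346]
tcp_rot: [[0.085, -0.996, -0.017], [-0.996, -0.085, -0.014], [0.012, 0.018, -1.0]]
wrist_force: [0.6, -2.1, 1.2]
gripper_width: 0.0
t 12.6 pos [0.5416 0.0497 0.0346] loc [ 0.0216 -0.0796] ang -85.12 w 0.0 f [ 0.6 -2.1  1.2] floc [ 0.5 -2.1] tilt [0.012 0.018]
target [0.5422 0.0468] twist rad -0.004 then cm dx,dy,dz [ 0.29 -0.04 -0.14]
```

```bash
python3 -m pendant '[[[-1,0,0],0],[[-1,0,0],0],[[-1,0,0],0],[[-1,0,0],0]]';python3 go.py R .022 -.02 .036;python3 look.py w7
```

```text
time: 13.0
ee_pos: [0.5388, 0.0928, 0.036]
tcp_rot: [[0.086, -0.996, -0.013], [-0.996, -0.085, -0.014], [0.013, 0.014, -1.0]]
wrist_force: [-0.3, -3.6, 1.8]
gripper_width: -0.0001
t 13.0 pos [0.5388 0.0928 0.036 ] loc [ 0.0227 -0.0364] ang -85.09 w -0.0001 f [-0.3 -3.6  1.8] floc [-0.6 -3.6] tilt [0.013 0.014]
target [0.5367 0.1091] twist rad -0.003 then cm dx,dy,dz [-1.64  0.07  0.  ]
13.05 [0.5386 0.0943 0.036 ] [[0.086, -0.996, -0.013], [-0.996, -0.086, -0.014], [0.012, 0.014, -1.0]]
```

View pics/w7.png

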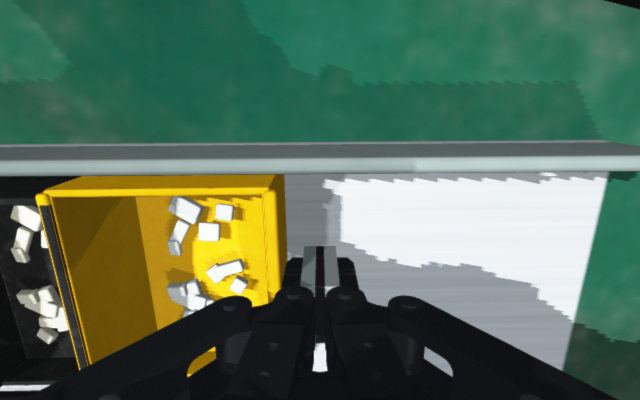

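```bash
python3 -m pendant '[[[-0.9,0,0],0],[[-0.6,0,0],0],[[-0.4,0,0],0]]';python3 go.py
```

```text
time: 13.35
ee_pos: [0.5369, 0.1139, 0.0362]
tcp_rot: [[0.088, -0.996, -0.013], [-0.996, -0.088, -0.015], [0.014, 0.014, -1.0]]
wrist_force: [-0.1, -17.2, 5.4]
gripper_width: -0.0003
t 13.35 pos [0.5369 0.1139 0.0362] loc [ 0.0227 -0.0152] ang -84.96 w -0.0003 f [ -0.1 -17.2   5.4] floc [ -1.6 -17.2] tilt [0.014 0.014]
```

```bash
python3 -m pendant '[[[0.8,0,0],0],[[1,0,0],0],[[1.5,0,-2],0],[[1.5,0,-4],0],[[1.5,0,-4],0],[[1.5,0,-3],0],[[0,0,0],0]]' 8.5;python3 go.py; python3 look.py w8 black_bin yellow_bin
```

```text
time: 14.05
ee_pos: [0.5446, 0.0351, 0.1693]
tcp_rot: [[0.087, -0.996, -0.019], [-0.996, -0.087, -0.013], [0.011, 0.02, -1.0]]
wrist_force: [0.9, -1.2, 0.6]
gripper_width: 0.085
t 14.05 pos [0.5446 0.0351 0.1693] loc [ 0.0233 -0.0944] ang -85.0 w 0.085 f [ 0.9 -1.2  0.6] floc [ 0.8 -1.3] tilt [0.011 0.02 ]
14.1 [0.5434 0.0359 0.1673] [[0.087, -0.996, -0.022], [-0.996, -0.087, -0.012], [0.01, 0.023, -1.0]]
black_bin [(0.92, [87.0, 194.0], [0.5207, 0.2267, 0.01])]
yellow_bin [(0.64, [161.0, 191.0], [0.5254, 0.1696, 0.0]), (0.34, [22.0, 131.0], [0.5664, 0.2796, 0.0])]
```

View pics/w8.png

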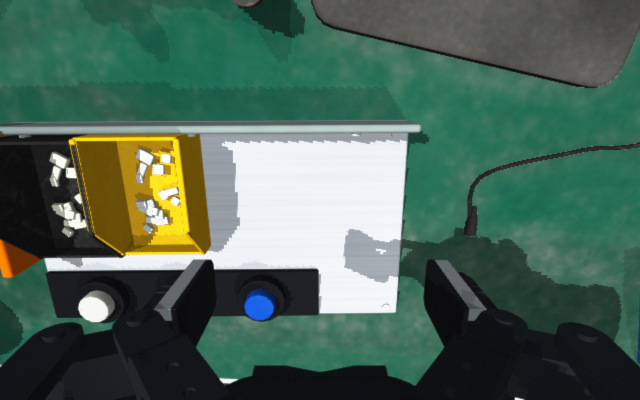

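```bash
python3 go.py .4498 -.319 .14 -71.65
python3 - <<'E'
import cv2
t=cv2.imread('pics/w8.png')
cv2.imwrite('pics/w8c.png',cv2.resize(t[110:270,0:220],None,fx=3.6,fy=3.6,interpolation=cv2.INTER_CUBIC))
E
```

```text
t 14.2 pos [0.5416 0.0369 0.1644] loc [ 0.0205 -0.0923] ang -84.91 w 0.0847 f [-0.9  0.1 -0.1] floc [-0.9  0.1] tilt [0.009 0.029]
target [ 0.4498 -0.319 ] twist rad -0.231 then cm dx,dy,dz [30.89 19.92  2.44]
```

View pics/w8c.png

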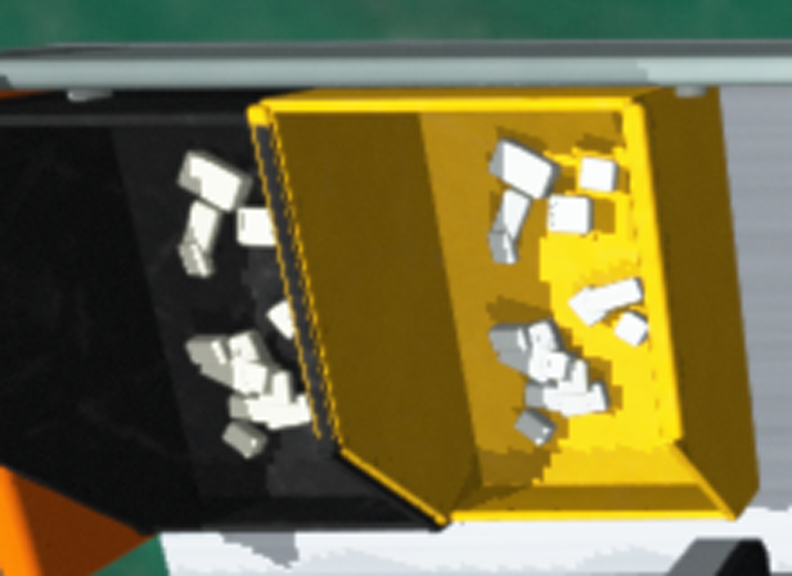

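```bash
python3 -m pendant '[[[0,0,0],-0.08],[[0,0,0],-0.08],[[0,0,0],-0.07],[[3.5,2.2,0.2],0],[[3.8,2.4,0.2],0],[[3.8,2.4,0.2],0],[[3.8,2.4,0.2],0],[[3.8,2.4,0.2],0],[[3.8,2.4,0.2],0],[[3.8,2.4,0.2],0],[[2,1.3,0],0],[[0.8,0.5,0],0],[[0,0,0],0]]';python3 go.py .4498 -.319 .11 -71.65; python3 look.py w9 blue_bin
```

```text
time: 15.5
ee_pos: [0.4501, -0.2975, 0.1307]
tcp_rot: [[0.334, -0.94, -0.066], [-0.942, -0.335, 0.009], [-0.031, 0.059, -0.998]]
wrist_force: [-0.4, 0.2, -0.7]
gripper_width: 0.085
t 15.5 pos [ 0.4501 -0.2975  0.1307] loc [-0.1004 -0.4173] ang -70.5 w 0.085 f [-0.4  0.2 -0.7] floc [-0.4  0.2] tilt [-0.031  0.059]
target [ 0.4498 -0.319 ] twist rad 0.02 then cm dx,dy,dz [2.03 0.7  2.07]
15.55 [ 0.4501 -0.2967  0.1307] [[0.334, -0.94, -0.066], [-0.942, -0.336, 0.01], [-0.031, 0.059, -0.998]]
blue_bin [(0.82, [354.0, 213.0], [0.4386, -0.3236, 0.0])]
```

View pics/w9.png

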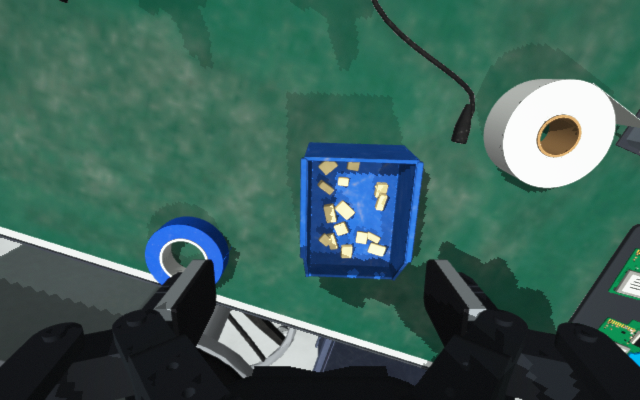

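```bash
python3 - <<'E'
from fit import *
im=pickle.load(open('pics/w9.pkl','rb'))
x,e=fit(im,list(zip([BL,BR,FL,FR],[(302,158),(422,161),(307,275),(394,278)])),[.44,-.32,.3]);print(x,e)
g=x[:2]+.01*np.array([np.cos(x[2]),np.sin(x[2])]);print(g,np.degrees(x[2])-90)
E
python3 go.py .4495 -.319 .03 -71.65
```

```text
[ 0.44158068 -0.32078173  0.31868999] [ 1.1 -2.1 -1.1 -1.9 -1.4  2.8  1.3  2.9]
[ 0.45107715 -0.3176485 ] -71.74040850086253
t 15.6 pos [ 0.4506 -0.2961  0.1312] loc [-0.0997 -0.4159] ang -70.39 w 0.0849 f [ 1.1 -0.1 -0.3] floc [ 1.  -0.2] tilt [-0.031  0.059]
target [ 0.4495 -0.319 ] twist rad 0.022 then cm dx,dy,dz [ 2.14  0.82 10.12]
```

```bash
python3 -m pendant '[[[1.2,0,1],0.02],[[0.8,0,2],0],[[0,0,2],0],[[0,0,0.5],0],[[0,0,0],0]]';python3 go.py .4505 -.3183 .03 -71.7
```

```text
time: 16.1
ee_pos: [0.4573, -0.3108, 0.0725]
tcp_rot: [[0.321, -0.945, -0.064], [-0.947, -0.322, 0.009], [-0.029, 0.058, -0.998]]
wrist_force: [-0.6, 1.1, -0.0]
gripper_width: 0.0849
t 16.1 pos [ 0.4573 -0.3108  0.0725] loc [-0.0943 -0.4312] ang -71.28 w 0.0849 f [-0.6  1.1 -0. ] floc [-0.5  1.1] tilt [-0.029  0.058]
target [ 0.4505 -0.3183] twist rad 0.007 then cm dx,dy,dz [0.49 0.88 4.25]
```

```bash
python3 -m pendant '[[[0.6,0.6,0],0.007],[[0,0,0],0]]';python3 go.py .4505 -.3183 .03 -71.7
```

```text
time: 16.3
ee_pos: [0.4543, -0.3186, 0.0735]
tcp_rot: [[0.315, -0.947, -0.064], [-0.949, -0.316, 0.008], [-0.028, 0.058, -0.998]]
wrist_force: [-0.3, 0.4, -0.6]
gripper_width: 0.0848
t 16.3 pos [ 0.4543 -0.3186  0.0735] loc [-0.098  -0.4387] ang -71.63 w 0.0848 f [-0.3  0.4 -0.6] floc [-0.3  0.5] tilt [-0.028  0.058]
target [ 0.4505 -0.3183] twist rad 0.001 then cm dx,dy,dz [-0.15  0.35  4.35]
```

```bash
python3 -m pendant '[[[-0.1,0,1.5],0],[[0,0,1.5],0],[[0,0,1],0],[[0,0,0],0]]';python3 go.py .4505 -.3183 .03 -71.7
```

```text
time: 16.7
ee_pos: [0.4532, -0.3197, 0.0361]
tcp_rot: [[0.314, -0.948, -0.058], [-0.949, -0.315, 0.003], [-0.021, 0.054, -0.998]]
wrist_force: [1.0, 0.2, 0.7]
gripper_width: 0.0848
t 16.7 pos [ 0.4532 -0.3197  0.0361] loc [-0.0992 -0.4397] ang -71.7 w 0.0848 f [1.  0.2 0.7] floc [1.  0.1] tilt [-0.021  0.054]
target [ 0.4505 -0.3183] twist rad 0.0 then cm dx,dy,dz [-0.22  0.21  0.61]
```

```bash
python3 -m pendant '[[[-0.2,0,0.4],0],[[0,0,0],0],[[0,0,0],0],[[0,0,0],0],[[0,0,0],0],[[0,0,0],0]]' 5.5 40; python3 go.py;  python3 -m pendant '[[[0,0,-2],0],[[0,0,-3],0],[[0,0,-2.5],0],[[0,0,0],0]]';python3 go.py R .02 -.065 .11
```

```text
time: 17.3
ee_pos: [0.4531, -0.3182, 0.0338]
tcp_rot: [[0.314, -0.948, -0.055], [-0.949, -0.314, 0.001], [-0.019, 0.052, -0.998]]
wrist_force: [0.5, 0.9, -1.3]
gripper_width: 0.0672
t 17.3 pos [ 0.4531 -0.3182  0.0338] loc [-0.0992 -0.4382] ang -71.7 w 0.0672 f [ 0.5  0.9 -1.3] floc [0.6 0.8] tilt [-0.019  0.052]
time: 17.7
ee_pos: [0.4566, -0.3177, 0.1096]
tcp_rot: [[0.314, -0.948, -0.058], [-0.949, -0.314, 0.004], [-0.022, 0.054, -0.998]]
wrist_force: [0.2, -1.8, -2.4]
gripper_width: 0.0674
t 17.7 pos [ 0.4566 -0.3177  0.1096] loc [-0.0956 -0.438 ] ang -71.72 w 0.0674 f [ 0.2 -1.8 -2.4] floc [ 0.1 -1.8] tilt [-0.022  0.054]
target [0.5387 0.0641] twist rad 0.23 then cm dx,dy,dz [-37.3  -11.56  -0.04]
```

```bash
python3 -m pendant '[[[0,0,-0.3],0.077],[[0,0,-0.3],0.077],[[0,0,0],0.073],[[-3.7,-1.1,0],0],[[-3.7,-1.1,0],0],[[-3.7,-1.1,0],0],[[-3.7,-1.1,0],0],[[-3.7,-1.1,0],0],[[-3.7,-1.1,0],0],[[-3.7,-1.1,0],0],[[-3.7,-1.1,0],0],[[-3,-1,0],0],[[-1.5,-0.5,0],0],[[0,0,0],0]]';python3 go.py R .02 -.065 .09
```

```text
time: 19.1
ee_pos: [0.5271, 0.0445, 0.0964]
tcp_rot: [[0.078, -0.994, -0.074], [-0.997, -0.079, 0.009], [-0.015, 0.074, -0.997]]
wrist_force: [-0.1, -0.7, -2.4]
gripper_width: 0.067
t 19.1 pos [0.5271 0.0445 0.0964] loc [ 0.0068 -0.0835] ang -85.54 w 0.067 f [-0.1 -0.7 -2.4] floc [-0.1 -0.7] tilt [-0.015  0.074]
target [0.5387 0.0641] twist rad -0.011 then cm dx,dy,dz [-1.85 -1.32  0.64]
```

```bash
python3 -m pendant '[[[-1.1,-0.8,0.2],0],[[-0.6,-0.4,1],0],[[0,0,1],0],[[0,0,0],0]]';python3 go.py R .02 -.065 .05; python3 look.py w10 blue_bin
```

```text
time: 19.5
ee_pos: [0.5354, 0.0622, 0.0694]
tcp_rot: [[0.076, -0.994, -0.078], [-0.997, -0.077, 0.008], [-0.014, 0.077, -0.997]]
wrist_force: [-0.8, 0.6, -2.0]
gripper_width: 0.0674
t 19.5 pos [0.5354 0.0622 0.0694] loc [ 0.0166 -0.0666] ang -85.62 w 0.0674 f [-0.8  0.6 -2. ] floc [-0.8  0.7] tilt [-0.014  0.077]
target [0.5387 0.0641] twist rad -0.012 then cm dx,dy,dz [-0.16 -0.34  1.94]
19.55 [0.5357 0.0621 0.07  ] [[0.076, -0.994, -0.077], [-0.997, -0.077, 0.008], [-0.014, 0.076, -0.997]]
blue_bin [(0.87, [320.0, 268.0], [0.5011, 0.0629, -0.0])]
```

View pics/w10.png

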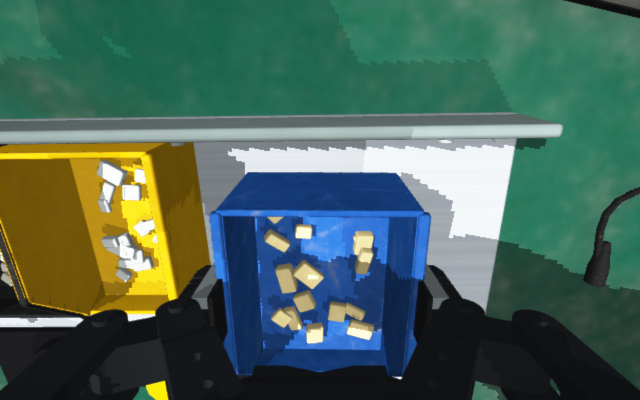

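```bash
python3 -m pendant '[[[0,-0.1,1.2],-0.01],[[0,-0.1,0.7],0],[[0,0,0.2],0],[[0,0,0],0]]';python3 go.py R .0325 -.065 .0435
```

```text
time: 20.0
ee_pos: [0.5369, 0.0611, 0.0483]
tcp_rot: [[0.085, -0.994, -0.075], [-0.996, -0.086, 0.008], [-0.015, 0.074, -0.997]]
wrist_force: [0.1, -0.5, -2.0]
gripper_width: 0.0673
t 20.0 pos [0.5369 0.0611 0.0483] loc [ 0.0179 -0.0678] ang -85.12 w 0.0673 f [ 0.1 -0.5 -2. ] floc [ 0.1 -0.5] tilt [-0.015  0.074]
target [0.5511 0.0652] twist rad -0.004 then cm dx,dy,dz [-0.28 -1.46  0.48]
```

```bash
python3 -m pendant '[[[0,-0.5,0.3],0],[[0,-0.4,0.1],0],[[0,0,0],0]]';python3 go.py R .0325 -.065 .0435
```

```text
time: 20.3
ee_pos: [0.5467, 0.0619, 0.0436]
tcp_rot: [[0.085, -0.994, -0.074], [-0.996, -0.086, 0.008], [-0.015, 0.073, -0.997]]
wrist_force: [-0.2, 0.1, -1.5]
gripper_width: 0.0674
t 20.3 pos [0.5467 0.0619 0.0436] loc [ 0.0278 -0.0679] ang -85.13 w 0.0674 f [-0.2  0.1 -1.5] floc [-0.2  0.1] tilt [-0.015  0.073]
target [0.5511 0.0652] twist rad -0.004 then cm dx,dy,dz [-0.29 -0.47  0.01]
```

```bash
python3 -m pendant '[[[0,-0.3,0],0],[[0,-0.2,0],0],[[0,0,0],0]]';python3 go.py R .0325 -.065 .0435
```

```text
time: 20.6
ee_pos: [0.5501, 0.0623, 0.0437]
tcp_rot: [[0.086, -0.993, -0.079], [-0.996, -0.087, 0.008], [-0.014, 0.078, -0.997]]
wrist_force: [0.2, 0.9, -1.4]
gripper_width: 0.0675
t 20.6 pos [0.5501 0.0623 0.0437] loc [ 0.0312 -0.0678] ang -85.07 w 0.0675 f [ 0.2  0.9 -1.4] floc [0.2 0.9] tilt [-0.014  0.078]
target [0.5511 0.0652] twist rad -0.003 then cm dx,dy,dz [-0.28 -0.13  0.02]
```

```bash
python3 -m pendant '[[[0,-0.25,0],0]]';python3 go.py; python3 -m pendant '[[[0,0,0],0],[[0,0,0],0],[[0,0,0],0]]' 7.8 40; python3 go.py; python3 -m pendant '[[[0,0,-1.5],0],[[0,0,-3],0],[[0,0,-3],0],[[0,0,0],0]]';python3 go.py R .02 -.14 .115; python3 look.py w11
```

```text
time: 20.7
ee_pos: [0.5502, 0.0623, 0.0436]
tcp_rot: [[0.087, -0.993, -0.085], [-0.996, -0.088, 0.007], [-0.014, 0.084, -0.996]]
wrist_force: [-15.6, -3.8, 10.9]
gripper_width: 0.0673
t 20.7 pos [0.5502 0.0623 0.0436] loc [ 0.0314 -0.0679] ang -85.03 w 0.0673 f [-15.6  -3.8  10.9] floc [-15.9  -2.4] tilt [-0.014  0.084]
time: 21.0
ee_pos: [0.5516, 0.0623, 0.0444]
tcp_rot: [[0.086, -0.993, -0.081], [-0.996, -0.087, 0.007], [-0.014, 0.08, -0.997]]
wrist_force: [0.7, -0.9, 0.0]
gripper_width: 0.0783
t 21.0 pos [0.5516 0.0623 0.0444] loc [ 0.0328 -0.0679] ang -85.04 w 0.0783 f [ 0.7 -0.9  0. ] floc [ 0.6 -0.9] tilt [-0.014  0.08 ]
time: 21.4
ee_pos: [0.5592, 0.062, 0.1213]
tcp_rot: [[0.086, -0.993, -0.079], [-0.996, -0.087, 0.008], [-0.014, 0.079, -0.997]]
wrist_force: [0.1, -0.2, -0.3]
gripper_width: 0.0778
t 21.4 pos [0.5592 0.062  0.1213] loc [ 0.0403 -0.0689] ang -85.05 w 0.0778 f [ 0.1 -0.2 -0.3] floc [ 0.1 -0.2] tilt [-0.014  0.079]
target [ 0.5453 -0.0106] twist rad -0.003 then cm dx,dy,dz [7.11 2.03 0.63]
21.45 [0.558  0.062  0.1194] [[0.086, -0.993, -0.083], [-0.996, -0.087, 0.008], [-0.015, 0.082, -0.997]]
```

View pics/w11.png

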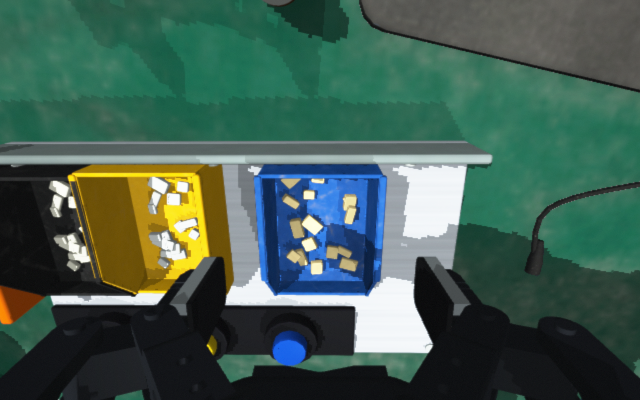

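```bash
python3 -m pendant '[[[-3,0,0],0],[[-4,0,0],0],[[-4,0,0],0],[[-3.5,0,0],0],[[-2,0.3,0],0],[[0,0.3,0],0],[[0,0,0],0]]' 0 40;python3 go.py R .042 .101 .06; python3 look.py w12
```

```text
time: 22.15
ee_pos: [0.5355, 0.2302, 0.1156]
tcp_rot: [[0.083, -0.993, -0.089], [-0.996, -0.084, 0.006], [-0.014, 0.088, -0.996]]
wrist_force: [-0.5, 0.1, -0.5]
gripper_width: -0.0002
t 22.15 pos [0.5355 0.2302 0.1156] loc [0.0316 0.1008] ang -85.23 w -0.0002 f [-0.5  0.1 -0.5] floc [-0.4  0.2] tilt [-0.014  0.088]
target [0.5458 0.2314] twist rad -0.006 then cm dx,dy,dz [-0.02 -1.04  5.56]
22.2 [0.5357 0.23   0.1156] [[0.082, -0.993, -0.089], [-0.996, -0.083, 0.007], [-0.014, 0.088, -0.996]]
```

View pics/w12.png

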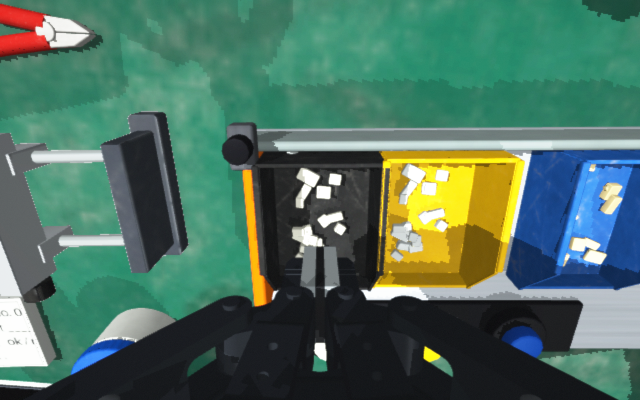

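```bash
python3 -m pendant '[[[0,-0.5,1.8],0],[[0,-0.5,2],0],[[0,-0.3,1.5],0],[[0,-0.2,0.3],0],[[0,0,0],0]]';python3 go.py R .05 .101 .057
```

```text
time: 22.7
ee_pos: [0.5478, 0.2262, 0.0562]
tcp_rot: [[0.076, -0.993, -0.088], [-0.997, -0.077, 0.006], [-0.013, 0.087, -0.996]]
wrist_force: [0.1, 0.7, 0.7]
gripper_width: 0.0001
t 22.7 pos [0.5478 0.2262 0.0562] loc [0.0435 0.0956] ang -85.63 w 0.0001 f [0.1 0.7 0.7] floc [0.2 0.7] tilt [-0.013  0.087]
target [0.5538 0.2321] twist rad -0.013 then cm dx,dy,dz [-0.54 -0.65 -0.08]
```

```bash
python3 -m pendant '[[[-0.3,-0.5,0],0],[[0,-0.3,0],0],[[0,-0.1,0],0]]';python3 go.py;python3 -m pendant '[[[0,-0.2,0],0],[[0,-0.15,0],0]]';python3 go.py
```

```text
time: 23.0
ee_pos: [0.5576, 0.2298, 0.0569]
tcp_rot: [[0.075, -0.993, -0.087], [-0.997, -0.076, 0.007], [-0.013, 0.086, -0.996]]
wrist_force: [-1.0, 0.2, -0.2]
gripper_width: 0.0001
t 23.0 pos [0.5576 0.2298 0.0569] loc [0.0536 0.0984] ang -85.68 w 0.0001 f [-1.   0.2 -0.2] floc [-1.   0.3] tilt [-0.013  0.086]
time: 23.2
ee_pos: [0.5595, 0.23, 0.057]
tcp_rot: [[0.076, -0.993, -0.091], [-0.997, -0.077, 0.006], [-0.013, 0.09, -0.996]]
wrist_force: [-6.2, -1.4, 3.8]
gripper_width: -0.0001
t 23.2 pos [0.5595 0.23   0.057 ] loc [0.0555 0.0984] ang -85.64 w -0.0001 f [-6.2 -1.4  3.8] floc [-6.3 -0.8] tilt [-0.013  0.09 ]
```

```bash
python3 -m pendant '[[[0,-0.15,0],0]]';python3 go.py;python3 -m pendant '[[[0,0.4,0],0],[[0,0.5,-1],0],[[0,0.5,-3],0],[[0,0,-3],0],[[0,0,0],0]]';python3 look.py w13;python3 go.py R .022 -.135 .115
```

```text
time: 23.3
ee_pos: [0.5596, 0.23, 0.0571]
tcp_rot: [[0.076, -0.993, -0.094], [-0.997, -0.077, 0.005], [-0.012, 0.094, -0.996]]
wrist_force: [-7.5, -1.9, 4.4]
gripper_width: -0.0002
t 23.3 pos [0.5596 0.23   0.0571] loc [0.0556 0.0984] ang -85.62 w -0.0002 f [-7.5 -1.9  4.4] floc [-7.6 -1.2] tilt [-0.012  0.094]
time: 23.8
ee_pos: [0.5531, 0.2289, 0.133]
tcp_rot: [[0.077, -0.993, -0.089], [-0.997, -0.078, 0.006], [-0.013, 0.088, -0.996]]
wrist_force: [0.7, -0.4, -0.4]
gripper_width: -0.0005
23.85 [0.552  0.2287 0.1312] [[0.077, -0.993, -0.091], [-0.997, -0.078, 0.005], [-0.012, 0.091, -0.996]]
t 23.85 pos [0.552  0.2287 0.1312] loc [0.0479 0.0978] ang -85.59 w -0.0005 f [-1.5  0.6 -0.9] floc [-1.4  0.8] tilt [-0.012  0.091]
target [ 0.5469 -0.0055] twist rad -0.012 then cm dx,dy,dz [23.28  2.59  1.62]
```

Run:
```python
import cv2
t=cv2.imread('pics/w13.png')
cv2.imwrite('pics/w13c.png',cv2.resize(t[110:310,230:530],None,fx=2.6,fy=2.6,interpolation=cv2.INTER_CUBIC))
```

```text
(no output)
```

View pics/w13c.png

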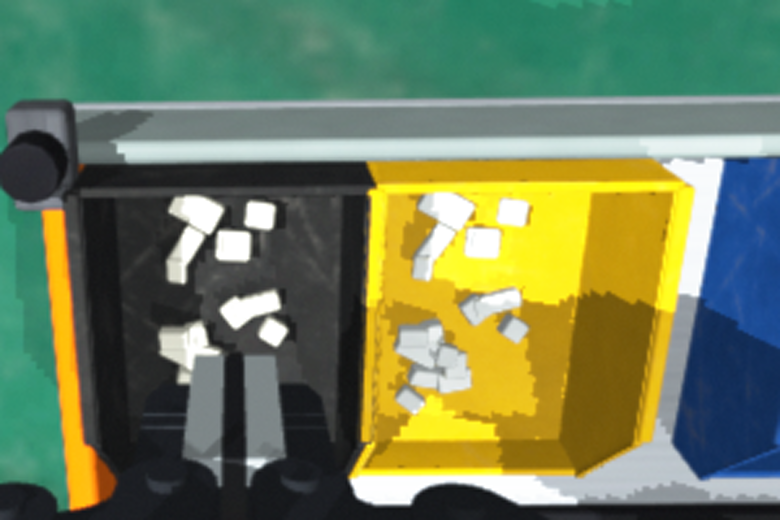

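```bash
python3 -m pendant '[[[3.5,0.4,0],-0.012],[[3.9,0.4,0],0],[[3.9,0.4,0],0],[[3.9,0.4,0],0],[[3.9,0.4,0],0],[[2.5,0.3,0],0],[[1,0,0],0],[[0,0,0],0]]';python3 go.py R .022 -.135 .036
```

```text
time: 24.65
ee_pos: [0.5472, -0.0048, 0.1275]
tcp_rot: [[0.092, -0.992, -0.09], [-0.996, -0.093, 0.006], [-0.014, 0.089, -0.996]]
wrist_force: [0.7, -0.4, 1.0]
gripper_width: 0.0002
t 24.65 pos [ 0.5472 -0.0048  0.1275] loc [ 0.0224 -0.1344] ang -84.69 w 0.0002 f [ 0.7 -0.4  1. ] floc [ 0.7 -0.5] tilt [-0.014  0.089]
target [ 0.5469 -0.0055] twist rad 0.004 then cm dx,dy,dz [0.06 0.04 9.15]
```

```bash
python3 -m pendant '[[[0,-0.2,2],0],[[0,-0.3,2.5],0],[[0,-0.2,2.5],0],[[0,-0.1,1.5],0],[[0,0,0.5],0],[[0,0,0],0]]';python3 go.py R .022 -.1165 .036
```

```text
time: 25.25
ee_pos: [0.5479, 0.0046, 0.0341]
tcp_rot: [[0.098, -0.991, -0.088], [-0.995, -0.099, 0.007], [-0.016, 0.087, -0.996]]
wrist_force: [-0.1, 0.2, 0.8]
gripper_width: 0.0001
t 25.25 pos [0.5479 0.0046 0.0341] loc [ 0.024 -0.125] ang -84.37 w 0.0001 f [-0.1  0.2  0.8] floc [-0.1  0.2] tilt [-0.016  0.087]
target [0.5452 0.013 ] twist rad 0.009 then cm dx,dy,dz [-0.85  0.2  -0.19]
```

```bash
python3 -m pendant '[[[-0.8,0,0],0.009],[[-0.8,0,0],0],[[-0.8,0,0],0],[[-0.6,0,0],0]]';python3 go.py R .022 -.083 .036
```

```text
time: 25.65
ee_pos: [0.5467, 0.0372, 0.0373]
tcp_rot: [[0.089, -0.993, -0.083], [-0.996, -0.09, 0.006], [-0.014, 0.082, -0.997]]
wrist_force: [0.8, -1.8, -1.3]
gripper_width: 0.0001
t 25.65 pos [0.5467 0.0372 0.0373] loc [ 0.0256 -0.0925] ang -84.89 w 0.0001 f [ 0.8 -1.8 -1.3] floc [ 0.6 -1.9] tilt [-0.014  0.082]
target [0.5423 0.0463] twist rad 0.0 then cm dx,dy,dz [-0.95  0.36  0.13]
```

```bash
python3 -m pendant '[[[-0.6,0,0],0],[[-0.25,0,0],0]]';python3 go.py R .022 -.083 .036
```

```text
time: 25.85
ee_pos: [0.5458, 0.0471, 0.038]
tcp_rot: [[0.09, -0.992, -0.083], [-0.996, -0.091, 0.006], [-0.013, 0.082, -0.997]]
wrist_force: [-0.5, -14.7, -2.9]
gripper_width: -0.0002
t 25.85 pos [0.5458 0.0471 0.038 ] loc [ 0.0256 -0.0826] ang -84.81 w -0.0002 f [ -0.5 -14.7  -2.9] floc [ -1.8 -14.6] tilt [-0.013  0.082]
target [0.5423 0.0463] twist rad 0.002 then cm dx,dy,dz [0.04 0.36 0.2 ]
```

```bash
python3 -m pendant '[[[-0.12,0,0],0]]';python3 go.py;python3 -m pendant '[[[-0.12,0,0],0]]';python3 go.py
```

```text
time: 25.95
ee_pos: [0.5459, 0.047, 0.038]
tcp_rot: [[0.092, -0.992, -0.082], [-0.996, -0.092, 0.003], [-0.01, 0.082, -0.997]]
wrist_force: [-0.4, -15.1, -1.7]
gripper_width: 0.0001
t 25.95 pos [0.5459 0.047  0.038 ] loc [ 0.0257 -0.0826] ang -84.73 w 0.0001 f [ -0.4 -15.1  -1.7] floc [ -1.7 -15. ] tilt [-0.01   0.082]
time: 26.05
ee_pos: [0.5459, 0.0469, 0.0381]
tcp_rot: [[0.092, -0.992, -0.082], [-0.996, -0.093, 0.0], [-0.008, 0.082, -0.997]]
wrist_force: [-0.3, -8.3, -1.5]
gripper_width: -0.0
t 26.05 pos [0.5459 0.0469 0.0381] loc [ 0.0257 -0.0828] ang -84.7 w -0.0 f [-0.3 -8.3 -1.5] floc [-1.1 -8.2] tilt [-0.008  0.082]
```

Squeeze done at about 15 N. Back off and look at the row before pressing buttons.

```bash
python3 -m pendant '[[[0.6,0,0],0],[[1,0,0],0],[[1,0,-2],0],[[0,0,-4],0],[[-2,0,-4],0],[[-3,0,-3],0],[[-3,0,-1],0],[[0,0,0],0]]';python3 go.py;python3 look.py w14 btn_left_top btn_middle_top btn_right_top
python3 - <<'E'
import cv2
t=cv2.imread('pics/w14.png')
cv2.imwrite('pics/w14c.png',cv2.resize(t[60:330,120:520],None,fx=2,fy=2,interpolation=cv2.INTER_CUBIC))
E
```

```text
time: 26.85
ee_pos: [0.5535, 0.0981, 0.1834]
tcp_rot: [[0.086, -0.993, -0.083], [-0.996, -0.087, 0.006], [-0.013, 0.082, -0.997]]
wrist_force: [0.1, 0.1, 0.3]
gripper_width: 0.0002
t 26.85 pos [0.5535 0.0981 0.1834] loc [ 0.0378 -0.0324] ang -85.05 w 0.0002 f [0.1 0.1 0.3] floc [0.1 0.1] tilt [-0.013  0.082]
26.9 [0.5536 0.0965 0.1827] [[0.086, -0.993, -0.084], [-0.996, -0.086, 0.004], [-0.012, 0.083, -0.996]]
btn_left_top [(0.72, [181.0, 298.0], [0.4296, 0.2167, 0.037]), (0.26, [50.0, 297.0], [0.4191, 0.3355, 0.037])]
btn_middle_top [(0.78, [256.0, 300.0], [0.4334, 0.1498, 0.037])]
btn_right_top []
```

View pics/w14c.png

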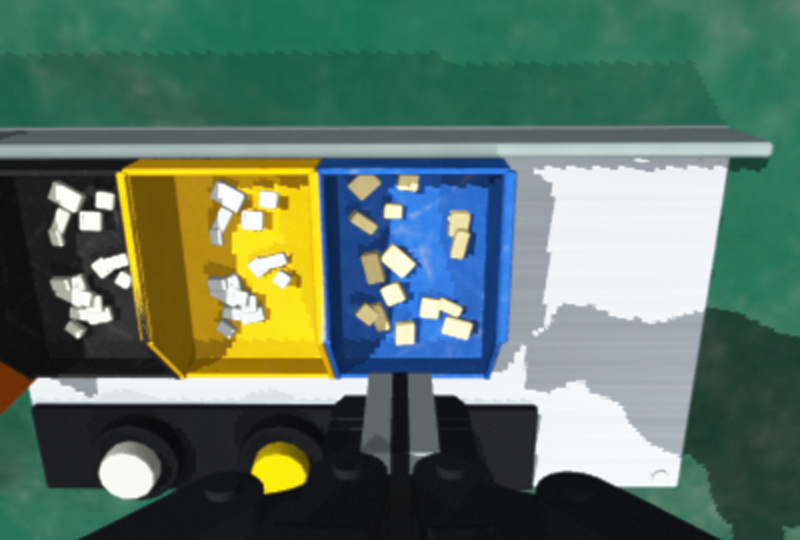

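```bash
python3 go.py R -.078 .094 .09
```

```text
t 27.05 pos [0.5525 0.0947 0.1803] loc [ 0.0365 -0.0358] ang -85.23 w -0.0001 f [ 1.  -0.4  0. ] floc [ 0.9 -0.5] tilt [-0.011  0.088]
target [0.4269 0.2138] twist rad -0.006 then cm dx,dy,dz [-12.98  11.45   9.03]
```

```bash
python3 -m pendant '[[[-2.5,2,0.5],0],[[-2.6,2.1,1],0],[[-2.6,2.1,1.5],0],[[-2.6,2.1,1.5],0],[[-1.8,1.4,1.5],0],[[-0.5,0.5,1],0],[[0,0,0],0]]';python3 go.py R -.078 .094 .07;python3 look.py w15 btn_left_top
```

```text
time: 27.75
ee_pos: [0.4296, 0.2069, 0.1124]
tcp_rot: [[0.07, -0.992, -0.1], [-0.997, -0.071, 0.001], [-0.008, 0.1, -0.995]]
wrist_force: [-0.7, -0.6, -0.3]
gripper_width: -0.0
t 27.75 pos [0.4296 0.2069 0.1124] loc [-0.076  0.087] ang -85.96 w -0.0 f [-0.7 -0.6 -0.3] floc [-0.7 -0.6] tilt [-0.008  0.1  ]
target [0.4269 0.2138] twist rad -0.018 then cm dx,dy,dz [-0.7   0.2   4.24]
27.8 [0.4304 0.2067 0.1129] [[0.07, -0.993, -0.099], [-0.998, -0.07, 0.001], [-0.008, 0.099, -0.995]]
btn_left_top [(0.84, [305.0, 210.0], [0.4292, 0.2182, 0.037]), (0.29, [422.0, 207.0], [0.4363, 0.1496, 0.037])]
```

View pics/w15.png

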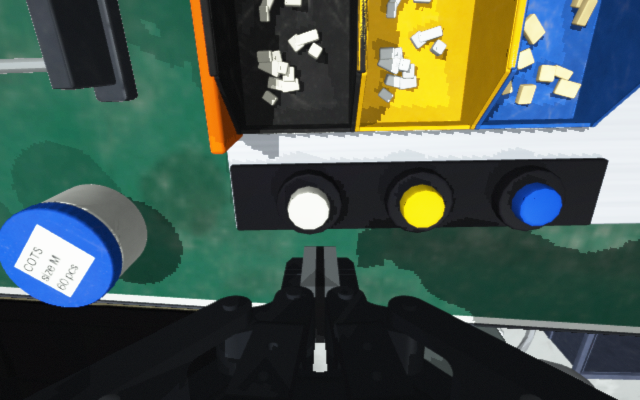

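```bash
python3 - <<'E'
from fit import *
im=pickle.load(open('pics/w15.pkl','rb'))
for u in [(308,207.5),(422,205),(537,203.5)]: print(ray(im,u,.037).round(4))
E
python3 go.py .427 .215 .07 -85.5
```

```text
[0.431  0.2167 0.037 ]
[0.4374 0.1497 0.037 ]
[0.4433 0.0827 0.037 ]
t 27.85 pos [0.4315 0.2067 0.1136] loc [-0.0741  0.0866] ang -86.02 w 0.0004 f [ 0.2 -0.5  0.3] floc [ 0.2 -0.5] tilt [-0.009  0.097]
target [0.427 0.215] twist rad -0.009 then cm dx,dy,dz [-0.86  0.38  4.36]
```

```bash
python3 -m pendant '[[[-0.6,-0.1,1.5],0],[[-0.3,-0.1,2],0],[[0,-0.1,1.5],0],[[0,0,0.5],0],[[0,0,0],0]]';python3 go.py .428 .2155 .045 -85.5
```

```text
time: 28.35
ee_pos: [0.4352, 0.2127, 0.0594]
tcp_rot: [[0.062, -0.994, -0.09], [-0.998, -0.063, 0.004], [-0.01, 0.089, -0.996]]
wrist_force: [0.4, -0.7, 0.0]
gripper_width: -0.0003
t 28.35 pos [0.4352 0.2127 0.0594] loc [-0.0698  0.0922] ang -86.43 w -0.0003 f [ 0.4 -0.7  0. ] floc [ 0.3 -0.8] tilt [-0.01   0.089]
target [0.428  0.2155] twist rad -0.016 then cm dx,dy,dz [-0.33  0.7   1.44]
```

```bash
python3 -m pendant '[[[-0.3,0.5,0.3],0],[[0,0.1,0.3],0],[[0,0,0.4],0]]';python3 go.py .428 .2155 .045 -85.5
```

```text
time: 28.65
ee_pos: [0.4298, 0.2152, 0.0515]
tcp_rot: [[0.061, -0.994, -0.086], [-0.998, -0.061, 0.005], [-0.01, 0.085, -0.996]]
wrist_force: [0.5, 0.3, 1.5]
gripper_width: -0.0001
t 28.65 pos [0.4298 0.2152 0.0515] loc [-0.075   0.0952] ang -86.52 w -0.0001 f [0.5 0.3 1.5] floc [0.5 0.3] tilt [-0.01   0.085]
target [0.428  0.2155] twist rad -0.018 then cm dx,dy,dz [-0.04  0.18  0.65]
```

Touching the white button; press down.

```bash
python3 -m pendant '[[[0,0,0.3],0],[[0,0,0.3],0]]';python3 go.py;python3 -m pendant '[[[0,0,0.25],0]]';python3 go.py
```

```text
time: 28.85
ee_pos: [0.4299, 0.2153, 0.046]
tcp_rot: [[0.061, -0.995, -0.084], [-0.998, -0.062, 0.005], [-0.011, 0.083, -0.996]]
wrist_force: [0.1, -1.2, 4.2]
gripper_width: -0.0001
t 28.85 pos [0.4299 0.2153 0.046 ] loc [-0.075   0.0952] ang -86.49 w -0.0001 f [ 0.1 -1.2  4.2] floc [-0.  -1.3] tilt [-0.011  0.083]
time: 28.95
ee_pos: [0.43, 0.2153, 0.0446]
tcp_rot: [[0.062, -0.995, -0.083], [-0.998, -0.062, 0.005], [-0.011, 0.082, -0.997]]
wrist_force: [-5.6, -4.0, 36.0]
gripper_width: -0.0
t 28.95 pos [0.43   0.2153 0.0446] loc [-0.0748  0.0953] ang -86.47 w -0.0 f [-5.6 -4.  36. ] floc [-5.9 -3.5] tilt [-0.011  0.082]
```

```bash
python3 -m pendant '[[[0,0,-0.8],0],[[0,0,-1],0],[[1.5,0,-0.4],0],[[2.8,0,0],0],[[1.8,0,0],0],[[0.4,0,0],0],[[0,0,0],0]]';python3 go.py .4345 .148 .056 -85.5
```

```text
time: 29.65
ee_pos: [0.436, 0.1461, 0.0672]
tcp_rot: [[0.063, -0.995, -0.082], [-0.998, -0.063, 0.005], [-0.011, 0.082, -0.997]]
wrist_force: [0.2, 0.1, 0.2]
gripper_width: 0.0001
t 29.65 pos [0.436  0.1461 0.0672] loc [-0.075   0.0258] ang -86.4 w 0.0001 f [0.2 0.1 0.2] floc [0.2 0.1] tilt [-0.011  0.082]
target [0.4345 0.148 ] twist rad -0.016 then cm dx,dy,dz [-0.2   0.13  1.12]
```

```bash
python3 -m pendant '[[[-0.1,0,0.8],0],[[0,0,0.6],0],[[0,0,0],0]]';python3 go.py; python3 -m pendant '[[[0,0,0.3],0],[[0,0,0.25],0]]';python3 go.py
```

```text
time: 29.95
ee_pos: [0.4344, 0.1481, 0.0518]
tcp_rot: [[0.063, -0.995, -0.082], [-0.998, -0.064, 0.006], [-0.011, 0.082, -0.997]]
wrist_force: [0.3, 0.6, 0.6]
gripper_width: 0.0001
t 29.95 pos [0.4344 0.1481 0.0518] loc [-0.0764  0.0279] ang -86.37 w 0.0001 f [0.3 0.6 0.6] floc [0.4 0.6] tilt [-0.011  0.082]
time: 30.15
ee_pos: [0.4344, 0.1486, 0.0461]
tcp_rot: [[0.065, -0.995, -0.081], [-0.998, -0.066, 0.005], [-0.01, 0.081, -0.997]]
wrist_force: [0.6, -3.5, 4.2]
gripper_width: -0.0001
t 30.15 pos [0.4344 0.1486 0.0461] loc [-0.0764  0.0284] ang -86.26 w -0.0001 f [ 0.6 -3.5  4.2] floc [ 0.3 -3.6] tilt [-0.01   0.081]
```

```bash
python3 -m pendant '[[[0,0,0.13],0]]';python3 go.py;python3 -m pendant '[[[0,0,0.1],0]]';python3 go.py
```

```text
time: 30.25
ee_pos: [0.4345, 0.1486, 0.045]
tcp_rot: [[0.066, -0.995, -0.081], [-0.998, -0.067, 0.004], [-0.01, 0.081, -0.997]]
wrist_force: [-2.2, -2.9, 17.3]
gripper_width: 0.0002
t 30.25 pos [0.4345 0.1486 0.045 ] loc [-0.0763  0.0284] ang -86.22 w 0.0002 f [-2.2 -2.9 17.3] floc [-2.4 -2.7] tilt [-0.01   0.081]
time: 30.35
ee_pos: [0.4345, 0.1485, 0.045]
tcp_rot: [[0.066, -0.995, -0.081], [-0.998, -0.067, 0.004], [-0.01, 0.08, -0.997]]
wrist_force: [-2.9, -3.3, 20.2]
gripper_width: -0.0003
t 30.35 pos [0.4345 0.1485 0.045 ] loc [-0.0763  0.0284] ang -86.19 w -0.0003 f [-2.9 -3.3 20.2] floc [-3.2 -3. ] tilt [-0.01  0.08]
```

Bottomed at 20 N. Next, blue.

```bash
python3 -m pendant '[[[0,0,-0.8],0],[[0,0,-1],0],[[1.5,0,-0.4],0],[[2.8,0,0],0],[[1.8,0,0],0],[[0.4,0,0],0],[[0,0,0],0]]';python3 go.py .4408 .080 .052 -85.5;python3 look.py w16 btn_right_top
```

```text
time: 31.05
ee_pos: [0.4411, 0.0837, 0.069]
tcp_rot: [[0.068, -0.995, -0.079], [-0.998, -0.069, 0.006], [-0.011, 0.078, -0.997]]
wrist_force: [-0.4, -0.3, -0.8]
gripper_width: 0.0002
t 31.05 pos [0.4411 0.0837 0.069 ] loc [-0.0754 -0.0368] ang -86.09 w 0.0002 f [-0.4 -0.3 -0.8] floc [-0.4 -0.3] tilt [-0.011  0.078]
target [0.4408 0.08  ] twist rad -0.01 then cm dx,dy,dz [0.36 0.06 1.7 ]
31.1 [0.4411 0.084  0.069 ] [[0.069, -0.995, -0.079], [-0.998, -0.069, 0.006], [-0.011, 0.078, -0.997]]
btn_right_top [(0.89, [337.0, 249.0], [0.4409, 0.0777, 0.037])]
```

View pics/w16.png

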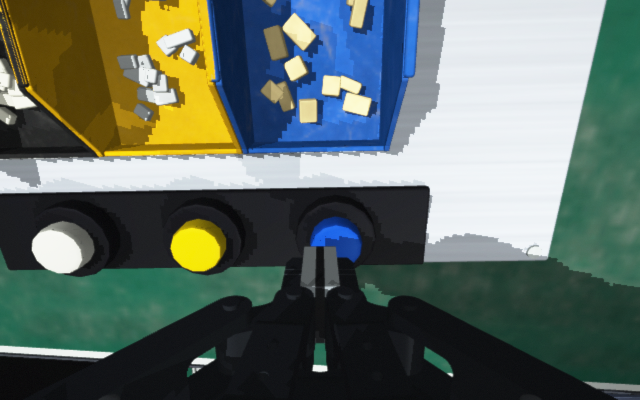

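```bash
python3 -m pendant '[[[0.5,0,0.7],0],[[0,0,0.8],0],[[0,0,0],0]]';python3 go.py; python3 -m pendant '[[[0,0,0.3],0],[[0,0,0.25],0]]';python3 go.py
```

```text
time: 31.45
ee_pos: [0.4398, 0.0807, 0.0525]
tcp_rot: [[0.072, -0.994, -0.079], [-0.997, -0.072, 0.006], [-0.011, 0.079, -0.997]]
wrist_force: [-0.7, 0.2, 0.8]
gripper_width: 0.0
t 31.45 pos [0.4398 0.0807 0.0525] loc [-0.077  -0.0397] ang -85.89 w 0.0 f [-0.7  0.2  0.8] floc [-0.7  0.2] tilt [-0.011  0.079]
time: 31.65
ee_pos: [0.4399, 0.0809, 0.0467]
tcp_rot: [[0.072, -0.994, -0.078], [-0.997, -0.073, 0.005], [-0.011, 0.077, -0.997]]
wrist_force: [-0.9, -2.2, 4.9]
gripper_width: 0.0002
t 31.65 pos [0.4399 0.0809 0.0467] loc [-0.0769 -0.0395] ang -85.85 w 0.0002 f [-0.9 -2.2  4.9] floc [-1.1 -2.1] tilt [-0.011  0.077]
```

```bash
python3 -m pendant '[[[0,0,0.15],0]]';python3 go.py;python3 -m pendant '[[[0,0,0.12],0]]';python3 go.py
```

```text
time: 31.75
ee_pos: [0.44, 0.0809, 0.0452]
tcp_rot: [[0.073, -0.994, -0.078], [-0.997, -0.073, 0.005], [-0.011, 0.077, -0.997]]
wrist_force: [-1.0, -1.0, 10.2]
gripper_width: -0.0
t 31.75 pos [0.44   0.0809 0.0452] loc [-0.0768 -0.0395] ang -85.84 w -0.0 f [-1.  -1.  10.2] floc [-1.1 -0.9] tilt [-0.011  0.077]
time: 31.85
ee_pos: [0.44, 0.0809, 0.0449]
tcp_rot: [[0.073, -0.994, -0.077], [-0.997, -0.073, 0.005], [-0.011, 0.077, -0.997]]
wrist_force: [-4.1, -0.1, 23.8]
gripper_width: 0.0002
t 31.85 pos [0.44   0.0809 0.0449] loc [-0.0768 -0.0395] ang -85.83 w 0.0002 f [-4.1 -0.1 23.8] floc [-4.1  0.2] tilt [-0.011  0.077]
```

Bottomed. Lift and inspect.

```bash
python3 -m pendant '[[[0,0,-0.8],0],[[0,0,-1.5],0],[[0,0,-3],0],[[0,0,-4],0],[[0,0,-4],0],[[-2,0,-4],0],[[-2,0,-3],0],[[-2,0,-1],0],[[0,0,0],0]]';python3 look.py w17 black_bin yellow_bin blue_bin
python3 - <<'E'
from h import *
im=get_image('top');save(im,'top1')
t=cv2.imread('pics/top1.png');cv2.imwrite('pics/top1c.png',cv2.resize(t[130:270,200:460],None,fx=3,fy=3,interpolation=cv2.INTER_CUBIC))
E
```

```text
time: 32.75
ee_pos: [0.4507, 0.1421, 0.2659]
tcp_rot: [[0.071, -0.994, -0.083], [-0.997, -0.072, 0.008], [-0.014, 0.082, -0.997]]
wrist_force: [0.1, -0.8, -0.7]
gripper_width: -0.0
32.8 [0.4505 0.1411 0.2652] [[0.07, -0.994, -0.084], [-0.997, -0.071, 0.007], [-0.013, 0.083, -0.996]]
black_bin [(0.92, [241.0, 73.0], [0.5204, 0.231, 0.01])]
yellow_bin [(0.89, [306.0, 70.0], [0.5273, 0.1671, 0.0]), (0.35, [391.0, 168.0], [0.4316, 0.0665, 0.0])]
blue_bin [(0.91, [378.0, 68.0], [0.5344, 0.0944, 0.0]), (0.59, [387.0, 167.0], [0.4326, 0.0708, 0.0])]
```

View pics/w17.png

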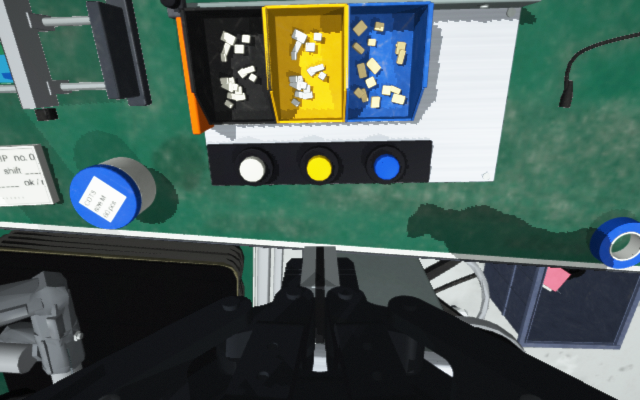

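View pics/top1c.png

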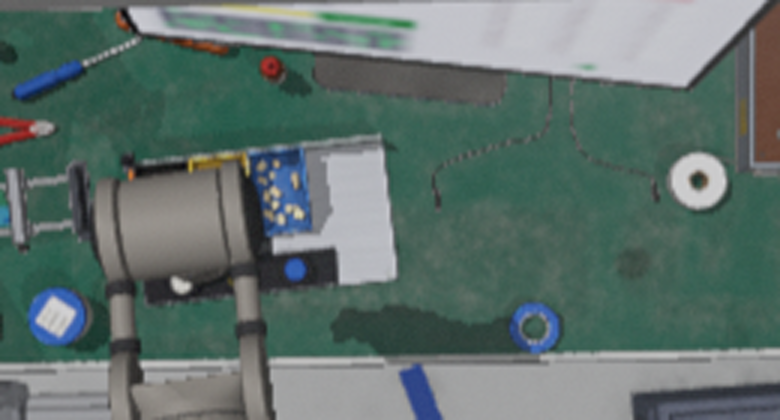

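```bash
python3 -c "
from bench import arm
print(arm.job_done())"
```

```text
the job is handed in; nothing more can be done
None
```

I handed the job in at about 33 s of the 67 s allowed. The row stands black, yellow, blue from the end stop, and all three buttons have been pressed.

- **Placing:** I set yellow with its back against the fence and pushed it and black up to the end stop, with a peak reading of about 17 N. Then I placed blue. Black stood about 2 mm short of the fence, so I nudged it back from inside until it was flush (about 7.6 N).
- **Squeeze:** I pushed the whole row shut and held a squeeze that read 14.6 to 15.1 N before easing off.
- **Buttons:** I pressed white, yellow and blue in that order, each until it stopped moving. The bottoming forces read about 36, 20 and 24 N, so the white press was much harder than the 5 N needed.
- **Last checks:** The last pictures show the row closed with no visible gaps, backs along the fence, all three buttons up, and the arm clear. The tape, labels, tub and bottle look to be where they started.
- **Not ideal:** The gripper ended up tilted about 5° because small errors added up over the moves. I saw no effect on the placing or the presses.

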